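Kit a junction box in the registering jig

ROBOT

A 6-joint arm with a two-finger parallel gripper is mounted at the origin on the work surface. World frame = base frame: x ahead of the robot, y to its left, z up, the work surface at z = 0. Lengths are in m, angles in rad, forces in N, time in s.
With the tool pointing down it reaches from about 0.3 to 0.775 m from the base axis. Payload 14.6 kg.
Tool frame: the origin (TCP) lies at the very end of the fingers, on their centre line; the grasp point (between the pads) lies 19 mm behind it; z points along the fingers, y is the direction in which the jaws open and shut (so a half turn about z gives the same grasp; the last joint's range is limited). The gripper opens to 94 mm and grips with 3 to 60 N. Pads are 16 mm wide; open, the fingers measure 119 mm over their backs; the gripper's body (75 mm by 177 mm) begins 78 mm behind the grasp point.
Start: joints at [1.091, 0.3, 1.521, -0, 1.321, -0.067], TCP at [0.221, 0.504, 0.205] pointing down, gripper open.
Joint ranges: [-3.03, 3.03], [-0.79, 2.21], [0.23, 2.52], [-1.04, 4.18], [0, 3.07], [-2.55, 2.55]. Speed limits (rad/s): [2.22, 2.22, 2.57, 3.14, 3.14, 3.14].

INTERFACE

Orientations are given as [roll, pitch, yaw] about the fixed x, y, z axes, in that order (R = Rz(yaw) Ry(pitch) Rx(roll)).
In Python, from station import status, camera, ctrl gives the robot as it stands. The module is installed in compiled form; this text tells all that it offers.
- The arm moves only by the shell command python3 -m jog 'ROWS' [FORCE]. ROWS is JSON, a list of rows, each a list of 7 numbers: the shift along the tool's x, y, z each as a share of 1000 mm, from -1 to 1, then the turn, a rotation vector about the tool's x, y, z each as a share of pi/2 rad, from -1 to 1, then the opening, from -1 (shut) to 1 (fully open), so that 0 is half open. A call has 1 to 20 rows; each row is the pose to reach, as a shift and turn from the pose measured when the call began, along the tool's axes at that moment; what a row does not reach only later rows make up. A row lasts 1/10 s, in which the tool goes at most 50 mm and 8.59 degrees, less where a joint would pass 70% of its speed; a pose out of reach is approached as far as the arm can. A call with a number of a shift or a turn outside -1 to 1 is refused whole. A call with a gripper value outside its range is refused whole. The fingers move at their own pace and stop on an object; FORCE is the grip in N (left out, the last holds). Time passes only in rows, so rows that repeat a pose let the fingers close. It gives the time, the measured TCP pose, the force and the opening at its end, in the units of the state.
- status.get_obs(): the state, without advancing time (a new reading comes with each control period).
- camera(name): name is "scene" or "side" or "wrist"; returns a dict with "image" (400x640x3 uint8, red, green, blue), "fx", "fy", "cx", "cy" (pixels), "world_from_camera" (4x4, takes a point from camera to world coordinates). Camera axes: x right, y down, z forward; pixel columns grow to the right and rows downward; lengths in m; the calibration is good to about 2 mm. A picture is of the moment at which its call begins. There is no depth.
- ctrl.hand_in(): hands the job in, once; it reports no verdict.
The state is a dict: "time_s": time; "qpos": joint angles; "joint_vel": joint speeds; "tau": joint torques, N m; "ee_pos": TCP position; "eef_rot": TCP orientation; "force": force on the tool from outside, world axes, zero at the start; "moment": the same for the moment, N m; "grip_width": finger opening in m.
Only numpy, scipy, OpenCV 4.12 (cv2) and the standard library are available. Lean on these libraries where they do the work, as an engineer would, in place of code of your own. Each camera call takes 0.05 s, during which the arm holds its last target.

TASK

First push the empty grey junction box fully home into the corner of the jig, flush against both stop fences. Then put the whole kit into it: lift every plate that hangs on the rack off its hook, and pick up every fitting standing in front of the rack (brass gland, terminal block, relay), and put them all inside the box. When you finish, the box must still sit flush against both fences, everything must lie still inside it, let go of, and the tape, tools and other things on the bench must be left where they are.

Things in the scene. Friction and masses are not known exactly. Their poses are not given: they have to be found in the camera images.
- rack: Hook rack, fixed: aluminium rail 306 mm along y, 16 mm thick, top at 160 mm height, middle at x = 105 mm, on two end posts (y = -145, 145) and a foot strip. Origin on the bench, x away from the robot, z up. Four 8 mm thick steel hooks at y = -120, -40, 40, 120 mm point to -x. Hanging plates have their origin at about 129 mm height, x = 58 to 64 mm.
- hook0 (a point): Hook 0 (counted along the rack's y): the point on top of its level part where a plate's slot edge rests; axes as the rack. From here the 8 mm hook runs level 19 mm to -x, then slopes up 30 degrees to its tip 45 mm from here, 15 mm higher. To free a plate raise it about 14 mm (over 20 mm jams its slot on the hook), then draw it 60 mm to -x, rising some 12 mm on the way.
- hook1 (a point): Hook 1 (counted along the rack's y): the point on top of its level part where a plate's slot edge rests; axes as the rack. From here the 8 mm hook runs level 19 mm to -x, then slopes up 30 degrees to its tip 45 mm from here, 15 mm higher. To free a plate raise it about 14 mm (over 20 mm jams its slot on the hook), then draw it 60 mm to -x, rising some 12 mm on the way.
- hook2 (a point): Hook 2 (counted along the rack's y): the point on top of its level part where a plate's slot edge rests; axes as the rack. From here the 8 mm hook runs level 19 mm to -x, then slopes up 30 degrees to its tip 45 mm from here, 15 mm higher. To free a plate raise it about 14 mm (over 20 mm jams its slot on the hook), then draw it 60 mm to -x, rising some 12 mm on the way.
- hook3 (a point): Hook 3 (counted along the rack's y): the point on top of its level part where a plate's slot edge rests; axes as the rack. From here the 8 mm hook runs level 19 mm to -x, then slopes up 30 degrees to its tip 45 mm from here, 15 mm higher. To free a plate raise it about 14 mm (over 20 mm jams its slot on the hook), then draw it 60 mm to -x, rising some 12 mm on the way.
- jig: Registering jig, fixed, left or right of the rack: aluminium base plate 250 (x) by 290 (y) by 6 mm; two steel stop fences 16 mm thick, tops 34 mm above the bench: far fence, face at x = 105 mm (y from -84 to 141), side fence, face at y = 125 mm (x from -44 to 121). Origin at the centre of the plate's underside, x away from the robot, y left, z up.
- home (a point): Where the box's origin is when it is fully home in the jig's corner (jig frame 35, 35, 6 mm); the box's axes are then parallel to these (the jig's) axes.
- box: Open-topped grey plastic junction box, loose, on the jig's base plate and short of both fences: 140 (x) by 180 (y) by 60 mm high, walls and floor 5 mm. Origin at the centre of its underside, z up. 0.33 to 0.53 kg; slides when pushed with about 3 to 6 N.
- rail_piece: Piece of steel mounting rail: slotted plate 35 mm wide, 5 mm thick, raised 9 mm thick edges. On a hook, or absent. 90 mm long; origin at mid length, width and thickness; z the long way (up as hung), y the width, x the thickness. Slot for the hook 14 mm wide, from z = -5 to +25 mm. Hold it by its side edges (across y); fingers may reach past the slot. 70 to 120 g.
- strip: Flat aluminium slotted strip, 28 mm wide, 6 mm thick. On a hook, or absent. 90 mm long; origin at mid length, width and thickness; z the long way (up as hung), y the width, x the thickness. Slot for the hook 14 mm wide, from z = -5 to +25 mm. Hold it by its side edges (across y); fingers may reach past the slot. 70 to 120 g.
- foot: Grey mounting foot: plate 34 mm wide, 6 mm thick, cross flange 34 x 34 x 6 mm at its bottom. On a hook, or absent. 90 mm long; origin at mid length, width and thickness; z the long way (up as hung), y the width, x the thickness. Slot for the hook 14 mm wide, from z = -5 to +25 mm. Hold it by its side edges (across y); fingers may reach past the slot. 70 to 120 g.
- lug: Copper earthing lug: plate 30 mm wide, 6 mm thick, round palm 40 mm across at the bottom. On a hook, or absent. 90 mm long; origin at mid length, width and thickness; z the long way (up as hung), y the width, x the thickness. Slot for the hook 14 mm wide, from z = -5 to +25 mm. Hold it by its side edges (across y); fingers may reach past the slot. 70 to 120 g.
- gland: Brass cable gland standing on the bench in front of the rack, or absent: stem 20 mm across below, hexagon 30 mm across flats from 14 to 28 mm height, dome 26 mm across to 40 mm. Origin at the centre of its underside, z up its axis; two of its flats face +-x. 70 g.
- terminal: Grey plastic terminal block standing on the bench in front of the rack, or absent: 50 mm long (x), 18 mm thick (y), 30 mm high, with a raised middle to 42 mm. Origin at the centre of its underside, z up. 60 g.
- relay: Small plug-in relay standing on the bench in front of the rack, or absent: black foot 28 x 28 x 10 mm under a white cover 25 x 25 mm, 38 mm high in all. Origin at the centre of its underside, z up. 50 g.
- tape: Bystander: roll of white tape lying flat in front of the jig, 56 mm across, 24 mm high, origin at the centre of its underside.
- driver: Bystander: screwdriver 180 mm long lying at the right, handle to its -x; origin under its middle.
- spool: Bystander: black wire spool standing at the back, 90 mm across, 55 mm high, origin at the centre of its underside.
- jar: Bystander: clear jar with black cap, 56 mm across, 70 mm high, at the back; origin at the centre of its underside.
- meter: Bystander: yellow multimeter 140 x 75 x 35 mm lying at the back; origin at the centre of its underside.
- nippers: Bystander: red-handled nippers 140 mm long, lying at the left near the robot; origin between the handle ends, x towards the jaws.
Mind the look-alikes: they are no part of the job. Of the things shaped like the box, the grey one is meant.

How it is judged:
On the way:
1. the still empty box is flush against both fences (x of box in the frame of jig between 0.031 and 0.039 m and y of box in the frame of jig between 0.031 and 0.039 m and angle between the x axis of box and the x axis of jig, either way round below 0.03 rad and angle between box's own z axis and vertical below 0.03 rad and distance between each of rail_piece, strip, foot, lug, gland, terminal, relay and box above 0.135 m), for 0.2 s.
At the end, for the whole second after the job is handed in: The box is within 4 mm of its home position in both directions and square to the jig within 0.03 rad; the middle (origin) of every plate and fitting that is present lies within the box's walls and below its rim (under 58 mm above its underside); box, plates and fittings are at rest (x of box in the frame of jig between 0.031 and 0.039 m and y of box in the frame of jig between 0.031 and 0.039 m and angle between the x axis of box and the x axis of jig, either way round below 0.03 rad and angle between box's own z axis and vertical below 0.03 rad and linear speed of box below 0.02 m/s and x of rail_piece in the frame of box between -0.065 and 0.065 m and y of rail_piece in the frame of box between -0.085 and 0.085 m and z of rail_piece in the frame of box between 0 and 0.058 m and linear speed of each of rail_piece, strip, foot, lug, gland, terminal, relay below 0.03 m/s and x of strip in the frame of box between -0.065 and 0.065 m and y of strip in the frame of box between -0.085 and 0.085 m and z of strip in the frame of box between 0 and 0.058 m and x of foot in the frame of box between -0.065 and 0.065 m and y of foot in the frame of box between -0.085 and 0.085 m and z of foot in the frame of box between 0 and 0.058 m and x of lug in the frame of box between -0.065 and 0.065 m and y of lug in the frame of box between -0.085 and 0.085 m and z of lug in the frame of box between 0 and 0.058 m and x of gland in the frame of box between -0.065 and 0.065 m and y of gland in the frame of box between -0.085 and 0.085 m and z of gland in the frame of box between 0 and 0.058 m and x of terminal in the frame of box between -0.065 and 0.065 m and y of terminal in the frame of box between -0.085 and 0.085 m and z of terminal in the frame of box between 0 and 0.058 m and x of relay in the frame of box between -0.065 and 0.065 m and y of relay in the frame of box between -0.085 and 0.085 m and z of relay in the frame of box between 0 and 0.058 m); the robot touches nothing.
It fails at once if a bystander (tape, driver, spool, jar, meter or nippers) is moved more than 60 mm (distance of any of tape, driver, spool, jar, meter, nippers from where it was at the start of the episode above 0.06 m).
Of rail_piece, strip, foot, lug only 2 to 4 are there at a start; the rules pass over those that are not, and their reading is None.
Of gland, terminal, relay only 1 to 3 are there at a start; the rules pass over those that are not, and their reading is None.
At some moment in a run one of box, gland, terminal, relay may be knocked a few centimetres aside while the robot is not near it.
Once in a run the grip may slacken for a moment while it holds something.
It also fails if it takes over 210 s, if anything falls off the work surface, if the arm or the gripper's body presses on something with over 40 N, if the wrist force passes 120 N, or if a joint passes its speed limit or range.

## Working session

There is one attempt and no reset: what is moved stays moved. The work goes in short steps, Python scripts to look and compute and a shell command to move; the robot and the scene stay as the last step left them, time stands still between calls to the robot, and variables do not carry over. Pictures are saved under pics/ and viewed, and the job is handed in when it is done.

```bash
mkdir -p pics; ls; cat > h.py <<'E'
import numpy as np, cv2
from station import status, camera, ctrl
def snap(name,fn):
    c=camera(name); cv2.imwrite('pics/'+fn,cv2.cvtColor(c['image'],cv2.COLOR_RGB2BGR)); return c
def ray(c,u,v):
    T=np.array(c['world_from_camera']); d=T[:3,:3]@np.array([(u-c['cx'])/c['fx'],(v-c['cy'])/c['fy'],1]); return T[:3,3],d
def onz(c,u,v,z):
    o,d=ray(c,u,v); return o+d*(z-o[2])/d[2]
def proj(c,p):
    T=np.array(c['world_from_camera']); q=T[:3,:3].T@(np.array(p)-T[:3,3]); return q[0]/q[2]*c['fx']+c['cx'], q[1]/q[2]*c['fy']+c['cy']
def tri(c1,p1,c2,p2):
    o1,d1=ray(c1,*p1);o2,d2=ray(c2,*p2)
    A=np.stack([d1,-d2],1); t=np.linalg.lstsq(A,o2-o1,rcond=None)[0]
    a=o1+d1*t[0];b=o2+d2*t[1]; return (a+b)/2,np.linalg.norm(a-b)
E
python3 - <<'E'
from h import *
for n in ['scene','side','wrist']:
    c=snap(n,n+'0.png'); print(n,c['fx'],np.round(c['world_from_camera'],3).tolist())
print(status.get_obs())
E
```

```text
pics
scene 496.42228820110296 [[-0.233, 0.611, -0.757, 1.682], [0.972, 0.136, -0.19, 0.298], [-0.013, -0.78, -0.626, 1.094], [0.0, 0.0, 0.0, 1.0]]
side 478.47359257629716 [[0.751, -0.48, 0.454, -0.131], [-0.661, -0.528, 0.534, -0.722], [-0.016, -0.701, -0.713, 1.041], [0.0, 0.0, 0.0, 1.0]]
wrist 351.1801943899492 [[0.401, 0.879, 0.259, 0.143], [0.916, -0.384, -0.114, 0.537], [-0.001, 0.284, -0.959, 0.385], [0.0, 0.0, 0.0, 1.0]]
{'time_s': 0.15, 'qpos': array([ 1.09138434e+00,  3.00324066e-01,  1.52139428e+00, -3.10023409e-05,
        1.32070053e+00, -6.66052217e-02]), 'joint_vel': array([ 1.34962727e-03, -8.74348329e-04, -3.70047130e-03, -4.02446447e-04,
       -1.23213171e-03, -5.11680950e-06]), 'tau': array([ 5.31531950e-04, -5.31962800e+01, -3.52821279e+01,  7.07630650e-02,
        2.36197910e-02, -1.31253319e-04]), 'ee_pos': array([0.22057826, 0.50363086, 0.20504601]), 'eef_rot': array([-3.14076627e+00, -2.50250200e-05,  2.72879356e+00]), 'force': array([-0.0917044 ,  0.07438082,  0.21385523]), 'moment': array([ 0.05241959, -0.00646217, -0.01427794]), 'grip_width': 0.09414387064642718}
```

View pics/scene0.png

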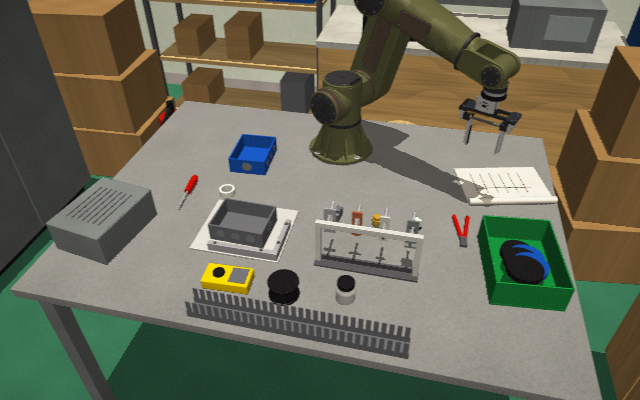

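View pics/side0.png

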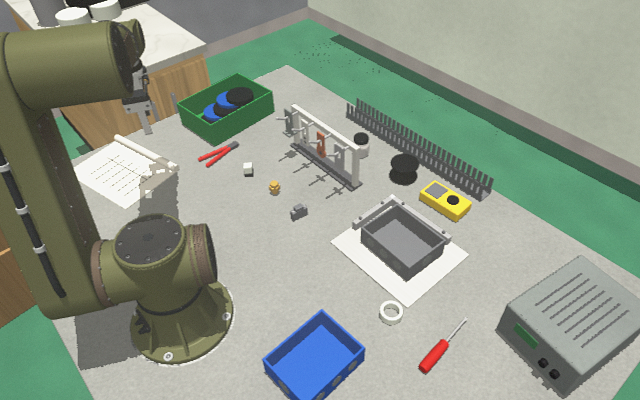

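View pics/wrist0.png

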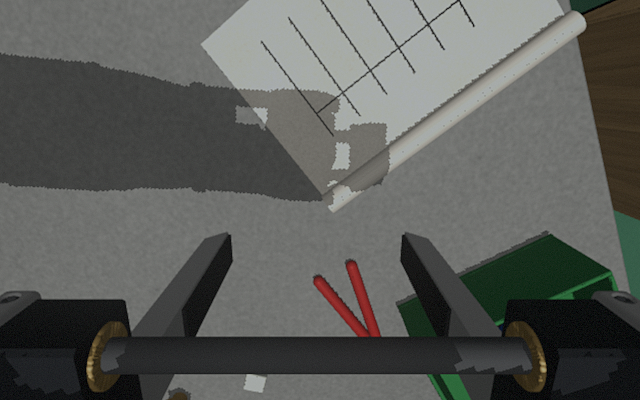

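The scene shows the box on the jig (about 243,222 px). The rack is near (370,245) and the relay, gland and terminal stand in front of it (side view: 248,169; 275,187; 298,212). I'll zoom in.

```bash
python3 - <<'E'
import cv2
a=cv2.imread('pics/scene0.png')[170:290,180:440]; cv2.imwrite('pics/z1.png',cv2.resize(a,None,fx=3,fy=3,interpolation=cv2.INTER_CUBIC))
a=cv2.imread('pics/side0.png')[95:315,225:475]; cv2.imwrite('pics/z2.png',cv2.resize(a,None,fx=2.7,fy=2.7,interpolation=cv2.INTER_CUBIC))
E
```

```text
(no output)
```

View pics/z1.png

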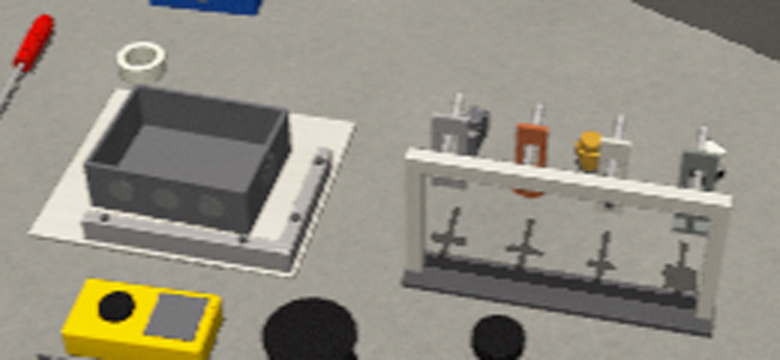

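View pics/z2.png

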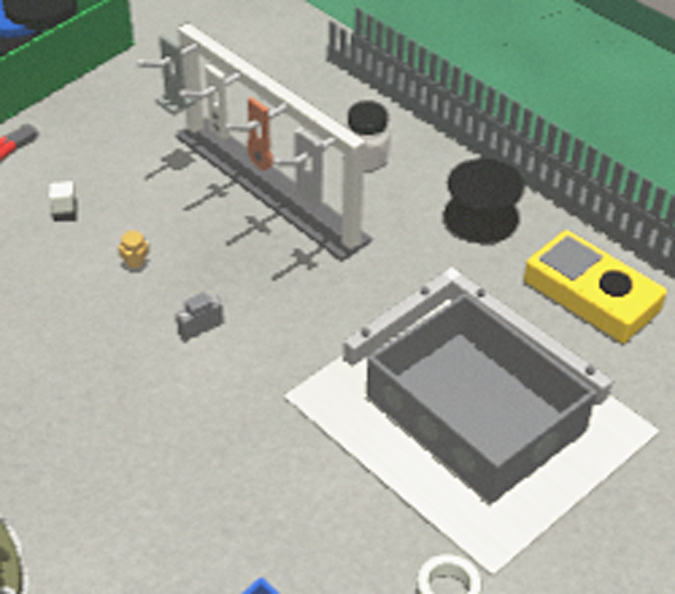

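```bash
cat > m0.py <<'E'
from h import *
s=camera('scene'); d=camera('side')
S=lambda u,v:(180+u/3-.3,170+v/3-.3); D=lambda u,v:(225+u/2.7-.3,95+v/2.7-.3)
print('jig scene',[onz(s,*S(*p),.006)[:2].round(3).tolist() for p in [(123,90),(355,123),(290,275),(30,233)]])
print('jig side',[onz(d,*D(*p),.006)[:2].round(3).tolist() for p in [(495,572),(288,397),(657,430)]])
print('fence tops side: outer corner, ends',[onz(d,*D(*p),.034)[:2].round(3).tolist() for p in [(453,268),(610,382),(345,345)]])
print('fence scene: inner',[onz(s,*S(*p),.034)[:2].round(3).tolist() for p in [(290,243),(85,212),(320,150)]])
print('box side rim',[onz(d,*D(*p),.066)[:2].round(3).tolist() for p in [(367,360),(463,290),(595,392),(492,468)]])
print('box scene rim',[onz(s,*S(*p),.066)[:2].round(3).tolist() for p in [(135,87),(290,108),(248,190),(87,163)]])
print('rail scene top near edge(-? )',[onz(s,*S(*p),.16)[:2].round(3).tolist() for p in [(408,152),(732,200)]])
print('rail side top',[onz(d,*D(*p),.16)[:2].round(3).tolist() for p in [(183,27),(365,145),(350,148)]])
print('fit side',[onz(d,*D(*p),z)[:2].round(3).tolist() for p,z in [((62,187),.038),((133,237),.04),((202,297),.042)]])
E
python3 m0.py
```

```text
jig scene [[0.436, -0.342], [0.435, -0.062], [0.681, -0.065], [0.682, -0.349]]
jig side [[0.436, -0.354], [0.434, -0.069], [0.681, -0.351]]
fence tops side: outer corner, ends [[0.677, -0.071], [0.674, -0.292], [0.51, -0.074]]
fence scene: inner [[0.663, -0.069], [0.667, -0.289], [0.519, -0.078]]
box side rim [[0.492, -0.124], [0.635, -0.121], [0.628, -0.304], [0.485, -0.298]]
box scene rim [[0.497, -0.296], [0.494, -0.117], [0.63, -0.121], [0.627, -0.299]]
rail scene top near edge(-? ) [[0.642, 0.049], [0.642, 0.353]]
rail side top [[0.639, 0.349], [0.644, 0.041], [0.629, 0.048]]
fit side [[0.432, 0.333], [0.441, 0.204], [0.438, 0.075]]
```

Calibration agrees across both views, with the jig centre at about (0.558,-0.208) and square to the world axes. All four plates and all three fittings are present. I'm moving towards the box's near side.

```bash
python3 -m jog '[[-0.501,-0.561,0,0,0,-0.263,-1],[-0.501,-0.561,0,0,0,-0.263,-1],[-0.501,-0.561,0,0,0,-0.263,-1],[-0.501,-0.561,0,0,0,-0.263,-1],[-0.501,-0.561,0,0,0,-0.263,-1],[-0.501,-0.561,0,0,0,-0.263,-1],[-0.501,-0.561,0,0,0,-0.263,-1],[-0.501,-0.561,0,0,0,-0.263,-1],[-0.501,-0.561,0,0,0,-0.263,-1],[-0.501,-0.561,0,0,0,-0.263,-1],[-0.501,-0.561,0,0,0,-0.263,-1],[-0.501,-0.561,0,0,0,-0.263,-1],[-0.501,-0.561,0,0,0,-0.263,-1],[-0.501,-0.561,0,0,0,-0.263,-1],[-0.501,-0.561,0,0,0,-0.263,-1],[-0.501,-0.561,0,0,0,-0.263,-1],[-0.501,-0.561,0,0,0,-0.263,-1]]' 30; python3 -c "
from h import *
snap('wrist','w1.png');snap('scene','s1.png')"
```

```text
time_s: 1.95
ee_pos: [0.4542, -0.2118, 0.2048]
eef_rot: [3.141, -0.001, 3.14]
force: [-0.2, 0.5, -0.3]
grip_width: 0.0003
```

View pics/w1.png

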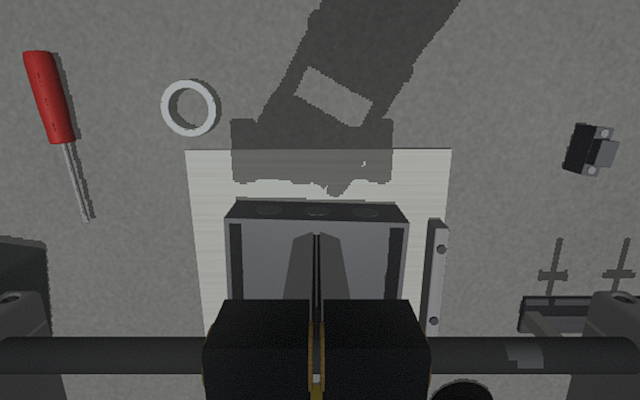

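The wrist view shows the box's near wall at rows 203-221, columns 226-408, and the side fence at column 430.

```bash
python3 - <<'E'
from h import *
c=camera('wrist')
for p,z in [((226,221),.066),((408,222),.066),((236,203),.006),((402,204),.006),((427,220),.034),((451,149),.006),((185,150),.006),((589,150),.042),((612,152),.03)]: print(p,onz(c,*p,z).round(4))
E
```

```text
(226, 221) [ 0.49   -0.2972  0.066 ]
(408, 222) [ 0.4909 -0.1206  0.066 ]
(236, 203) [ 0.4908 -0.3006  0.006 ]
(402, 204) [ 0.4917 -0.1122  0.006 ]
(427, 220) [ 0.5007 -0.0915  0.034 ]
(451, 149) [ 0.4291 -0.0635  0.006 ]
(185, 150) [ 0.4305 -0.3521  0.006 ]
(589, 150) [0.4243 0.0583 0.042 ]
(612, 152) [0.4282 0.0916 0.03  ]
```

```bash
python3 -m jog '[[0,0.002,0.05,0,0,0,-1],[0,0.002,0.1,0,0,0,-1],[0,0.002,0.15,0,0,0,-1],[0,0.002,0.175,0,0,0,-1],[-0.01,0.002,0.175,0,0,0,-1],[-0.02,0.002,0.175,0,0,0,-1],[-0.03,0.002,0.175,0,0,0,-1],[-0.035,0.002,0.175,0,0,0,-1],[-0.04,0.002,0.175,0,0,0,-1],[-0.045,0.002,0.175,0,0,0,-1],[-0.05,0.002,0.175,0,0,0,-1],[-0.052,0.002,0.175,0,0,0,-1]]'
python3 -m jog '[[-0.002,0,0,0,0,0,-1],[-0.004,0,0,0,0,0,-1],[-0.006,0,0,0,0,0,-1]]'
```

```text
time_s: 3.3
ee_pos: [0.5067, -0.2081, 0.0307]
eef_rot: [-3.141, 0.0, -3.14]
force: [-4.1, -0.7, 2.9]
grip_width: 0.0004
time_s: 3.6
ee_pos: [0.5101, -0.2088, 0.0307]
eef_rot: [-3.141, -0.006, -3.14]
force: [-37.4, -9.4, 23.2]
grip_width: 0.0004
```

```bash
python3 -m jog '[[0.025,0,0,0,0,0,-1],[0.025,0,-0.05,0,0,0,-1],[0.025,0,-0.1,0,0,0,-1],[0,-0.06,-0.1,0,0,0,-1],[-0.04,-0.09,-0.1,0,0,0,-1],[-0.085,-0.121,-0.1,0,0,0,-1],[-0.085,-0.121,-0.1,0,0,0,-1],[-0.085,-0.121,-0.05,0,0,0,-1],[-0.085,-0.121,0,0,0,0,-1],[-0.085,-0.121,0,0,0,0,-1],[-0.085,-0.11,0,0,0,0,-1],[-0.085,-0.10,0,0,0,0,-1],[-0.085,-0.095,0,0,0,0,-1],[-0.085,-0.09,0,0,0,0,-1],[-0.085,-0.085,0,0,0,0,-1],[-0.085,-0.08,0,0,0,0,-1],[-0.085,-0.077,0,0,0,0,-1],[-0.085,-0.074,0,0,0,0,-1],[-0.085,-0.071,0,0,0,0,-1]]'
python3 -c "
from h import *
snap('side','d2.png')"
```

```text
time_s: 5.5
ee_pos: [0.5952, -0.2796, 0.0301]
eef_rot: [-3.141, -0.007, -3.14]
force: [-0.7, -3.0, 3.2]
grip_width: 0.0004
```

```bash
python3 -m jog '[[0,0.002,0,0,0,0,-1],[0,0.004,0,0,0,0,-1],[0,0.006,0,0,0,0,-1]]'
python3 -m jog '[[0,0.002,0,0,0,0,-1],[0,0.003,0,0,0,0,-1]]'
```

```text
time_s: 5.85
ee_pos: [0.5948, -0.2766, 0.0307]
eef_rot: [-3.136, -0.006, -3.141]
force: [-2.9, -34.9, 4.3]
grip_width: 0.0004
time_s: 6.05
ee_pos: [0.5948, -0.2768, 0.0313]
eef_rot: [-3.131, -0.004, 3.141]
force: [-1.3, -27.2, 1.9]
grip_width: 0.0004
```

```bash
python3 -m jog '[[0,-0.02,0,0,0,0,-1],[0,-0.02,-0.05,0,0,0,-1],[0,-0.02,-0.1,0,0,0,-1],[0.04,0.02,-0.1,0,0,0,-1],[0.08,0.06,-0.1,0,0,0,-1],[0.112,0.1,-0.1,0,0,0,-1],[0.112,0.104,-0.1,0,0,0,-1],[0.112,0.104,-0.05,0,0,0,-1],[0.112,0.104,0,0,0,0,-1],[0.112,0.104,0,0,0,0,-1],[0.102,0.104,0,0,0,0,-1],[0.095,0.104,0,0,0,0,-1],[0.09,0.104,0,0,0,0,-1],[0.087,0.104,0,0,0,0,-1],[0.085,0.104,0,0,0,0,-1]]'
python3 -m jog '[[-0.001,0,0,0,0,0,-1],[-0.002,0,0,0,0,0,-1]]'
```

```text
time_s: 7.55
ee_pos: [0.5101, -0.1728, 0.0313]
eef_rot: [-3.13, -0.004, 3.141]
force: [-4.4, -0.6, 3.1]
grip_width: 0.0009
time_s: 7.75
ee_pos: [0.5102, -0.1729, 0.0313]
eef_rot: [-3.131, -0.009, 3.141]
force: [-22.4, -3.0, 13.5]
grip_width: 0.0004
```

```bash
python3 -m jog '[[0.03,0,0,-0.007,0,0,-1],[0.03,0,-0.05,-0.007,0,0,-1],[0.03,0.03,-0.1,-0.007,0,0,0],[0.05,0.08,-0.17,-0.007,0,0,0.3],[0.07,0.13,-0.17,-0.007,0,0,0.3],[0.08,0.18,-0.17,-0.007,0,0,0.3],[0.08,0.22,-0.17,-0.007,0,0,0.3],[0.08,0.248,-0.17,-0.007,0,0,0.3],[0.08,0.248,-0.17,-0.007,0,0,0.3]]'
python3 - <<'E'
from h import *
s=snap('scene','s3.png');d=snap('side','d3.png');w=snap('wrist','w3.png')
a=cv2.imread('pics/scene0.png');
a=cv2.imread('pics/s3.png')[170:290,180:440]; cv2.imwrite('pics/z3.png',cv2.resize(a,None,fx=3,fy=3,interpolation=cv2.INTER_CUBIC))
a=cv2.imread('pics/d3.png')[95:315,225:475]; cv2.imwrite('pics/z4.png',cv2.resize(a,None,fx=2.7,fy=2.7,interpolation=cv2.INTER_CUBIC))
E
```

```text
time_s: 8.65
ee_pos: [0.4311, 0.0809, 0.2001]
eef_rot: [3.141, -0.007, -3.137]
force: [-0.2, -0.7, -0.1]
grip_width: 0.0532
```

View pics/z3.png

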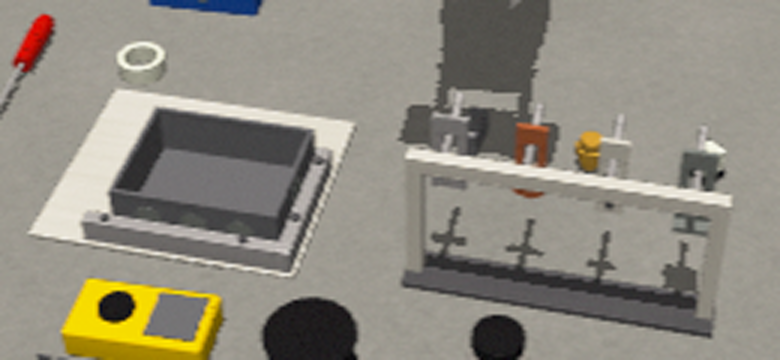

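View pics/z4.png

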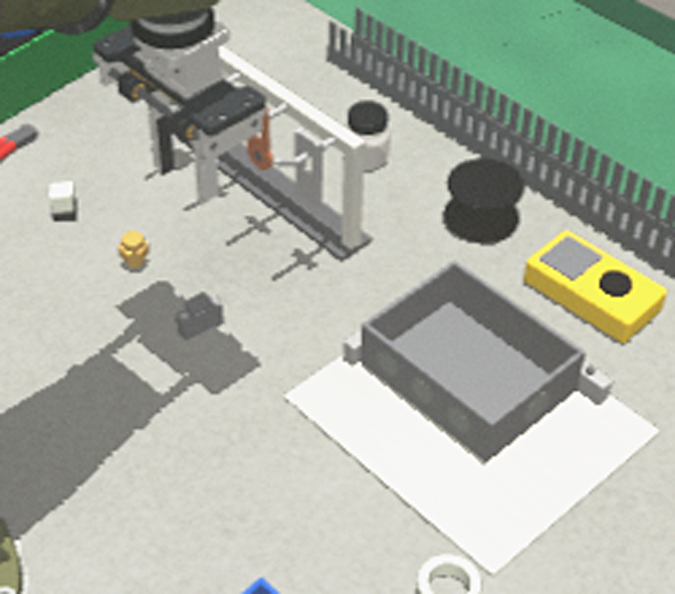

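View pics/w3.png

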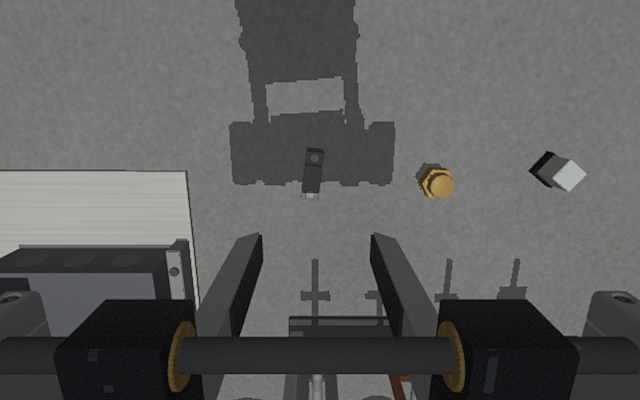

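The box sits flush in both fences. The terminal is at (313,170), the gland at (440,183) and the relay at (565,172) in the wrist image.

```bash
python3 - <<'E'
import cv2,numpy as np
a=cv2.imread('pics/w3.png')
b=np.hstack([cv2.resize(a[140:210,270:350],None,fx=5,fy=5,interpolation=cv2.INTER_CUBIC),cv2.resize(a[140:210,520:600],None,fx=5,fy=5,interpolation=cv2.INTER_CUBIC)])
b=cv2.convertScaleAbs(b,alpha=1.8); cv2.imwrite('pics/z5.png',b)
E
```

```text
(no output)
```

View pics/z5.png

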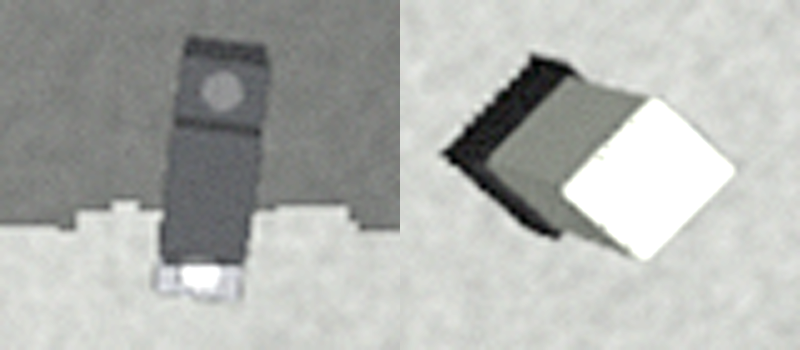

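```bash
python3 - <<'E'
from h import *
c=camera('wrist');
w=cv2.imread('pics/w3.png')
a,b=onz(c,314.4,158,.03),onz(c,310,195.6,.03); print(a,b,(a+b)/2,'ang',np.degrees(np.arctan2(b[1]-a[1],b[0]-a[0])), onz(c,312.2,179.2,.042))
P=[onz(c,*p,.038)[:2] for p in [(571,159.4),(587.6,174.4),(568.4,192.4),(552.4,177.6)]]
P=np.array(P);print('relay',P.mean(0),[ (np.linalg.norm(P[i]-P[i-1]).round(4),np.degrees(np.arctan2(*(P[i]-P[i-1])[::-1])).round(1)) for i in range(4)])
h=cv2.cvtColor(w,cv2.COLOR_BGR2HSV);m=cv2.inRange(h,(12,90,90),(35,255,255));m[:140]=0;m[215:]=0
ys,xs=np.nonzero(m);print(xs.min(),xs.max(),ys.min(),ys.max())
cv2.imwrite('pics/z6.png',cv2.resize(w[150:210,410:470],None,fx=8,fy=8,interpolation=cv2.INTER_CUBIC))
E
```

```text
[0.40989985 0.07544958 0.03      ] [0.44927137 0.07086782 0.03      ] [0.42958561 0.0731587  0.03      ] ang -6.637786077132617 [0.42897349 0.07331735 0.042     ]
relay [0.42649168 0.33042231] [(np.float64(0.0237), np.float64(141.0)), (np.float64(0.0247), np.float64(52.4)), (np.float64(0.0242), np.float64(-39.7)), (np.float64(0.0244), np.float64(-128.8))]
422 454 169 198
```

View pics/z6.png

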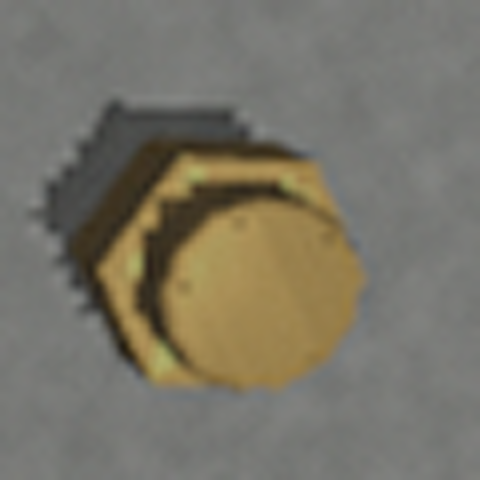

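```bash
cat >> h.py <<'E'
from scipy.spatial.transform import Rotation as Ro
def row(x,y,z,yawdeg=180):
    o=status.get_obs(); R=Ro.from_euler('xyz',o['eef_rot']); T=Ro.from_euler('xyz',[np.pi,0,np.radians(yawdeg)])
    p=R.inv().apply(np.array([x,y,z])-o['ee_pos']); r=(R.inv()*T).as_rotvec()/(np.pi/2)
    print(np.round(p,3).tolist(),np.round(r,3).tolist())
E
python3 -c "
from h import *
row(.429,.073,.1,173.4);row(.429,.073,.005,173.4)"
```

```text
[0.002, -0.003, 0.099] [-0.0, -0.005, 0.073]
[0.001, -0.003, 0.194] [-0.0, -0.005, 0.073]
```

```bash
python3 -m jog '[[0.002,-0.003,0.05,0,-0.005,0.073,0.1],[0.002,-0.003,0.1,0,-0.005,0.073,0.1],[0.002,-0.003,0.14,0,-0.005,0.073,0.1],[0.001,-0.003,0.17,0,-0.005,0.073,0.1],[0.001,-0.003,0.194,0,-0.005,0.073,0.1],[0.001,-0.003,0.194,0,-0.005,0.073,0.1],[0.001,-0.003,0.194,0,-0.005,0.073,-1],[0.001,-0.003,0.194,0,-0.005,0.073,-1],[0.001,-0.003,0.194,0,-0.005,0.073,-1],[0.001,-0.003,0.194,0,-0.005,0.073,-1],[0.001,-0.003,0.194,0,-0.005,0.073,-1]]' 20; python3 -c "
from h import *
row(.429,.073,.15);row(.623,-.222,.15);row(.623,-.222,.018)"
```

```text
time_s: 9.95
ee_pos: [0.4295, 0.0731, 0.0059]
eef_rot: [-3.141, 0.0, 3.026]
force: [-1.6, -1.2, 5.4]
grip_width: 0.0178
[0.0, -0.0, -0.144] [-0.0, 0.0, -0.073]
[-0.226, -0.271, -0.144] [-0.0, 0.0, -0.073]
[-0.226, -0.271, -0.012] [-0.0, 0.0, -0.073]
```

```bash
python3 -m jog '[[0,0,-0.05,0,0,0,-1],[0,0,-0.1,0,0,0,-1],[0,0,-0.144,0,0,-0.073,-1],[-0.226,-0.271,-0.144,0,0,-0.073,-1],[-0.226,-0.271,-0.144,0,0,-0.073,-1],[-0.226,-0.271,-0.144,0,0,-0.073,-1],[-0.226,-0.271,-0.144,0,0,-0.073,-1],[-0.226,-0.271,-0.144,0,0,-0.073,-1],[-0.226,-0.271,-0.144,0,0,-0.073,-1],[-0.226,-0.271,-0.144,0,0,-0.073,-1],[-0.226,-0.271,-0.144,0,0,-0.073,-1],[-0.226,-0.271,-0.144,0,0,-0.073,-1],[-0.226,-0.271,-0.1,0,0,-0.073,-1],[-0.226,-0.271,-0.05,0,0,-0.073,-1],[-0.226,-0.271,-0.013,0,0,-0.073,-1],[-0.226,-0.271,-0.013,0,0,-0.073,-1]]'
```

```text
time_s: 11.55
ee_pos: [0.6206, -0.2201, 0.0154]
eef_rot: [3.14, -0.005, -3.141]
force: [-0.1, 0.7, -0.3]
grip_width: 0.0179
```

```bash
python3 -m jog '[[0,0,0,0,0,0,-0.36],[0,0,0,0,0,0,-0.36],[0,0,-0.05,0,0,0,-0.36],[0,0,-0.1,0,0,0,-0.36],[0,0,-0.14,0,0,0,-0.36]]'; python3 -c "
from h import *
snap('side','d4.png')
row(.44,.2,.15,150)"
```

```text
time_s: 12.05
ee_pos: [0.6218, -0.2202, 0.1606]
eef_rot: [3.141, -0.001, -3.141]
force: [0.4, -0.0, 0.0]
grip_width: 0.0303
[0.184, 0.421, 0.015] [-0.001, 0.005, 0.334]
```

View pics/d4.png

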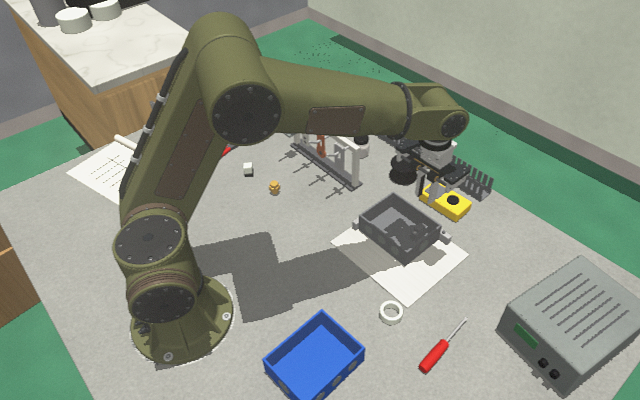

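The terminal is inside the box at about (403,225). Next is the gland.

```bash
python3 -m jog '[[0.184,0.421,-0.035,0,0,0,0.1],[0.184,0.421,-0.035,0,0,0,0.1],[0.184,0.421,-0.035,0,0,0,0.1],[0.184,0.421,-0.035,0,0,0,0.1],[0.184,0.421,-0.035,0,0,0,0.1],[0.184,0.421,-0.035,0,0,0,0.1],[0.184,0.421,-0.035,0,0,0,0.1],[0.184,0.421,-0.035,0,0,0,0.1],[0.184,0.421,-0.035,0,0,0,0.1],[0.184,0.421,-0.035,0,0,0,0.1],[0.184,0.421,-0.035,0,0,0,0.1]]'; python3 - <<'E'
from h import *
c=snap('wrist','w5.png');w=cv2.imread('pics/w5.png')
h=cv2.cvtColor(w,cv2.COLOR_BGR2HSV);m=cv2.inRange(h,(12,90,90),(35,255,255));m[230:]=0
ys,xs=np.nonzero(m);print(xs.min(),xs.max(),ys.min(),ys.max())
x0,y0=int(xs.mean())-30,int(ys.mean())-30;print(x0,y0)
cv2.imwrite('pics/z7.png',cv2.resize(w[y0:y0+60,x0:x0+60],None,fx=8,fy=8,interpolation=cv2.INTER_CUBIC))
print(onz(c,xs.mean(),ys.mean(),.035))
E
```

```text
time_s: 13.2
ee_pos: [0.4387, 0.2012, 0.2013]
eef_rot: [-3.139, 0.009, -3.138]
force: [0.5, -0.5, -0.2]
grip_width: 0.0515
304 334 160 187
289 144
[0.43574128 0.20436734 0.035     ]
```

View pics/z7.png

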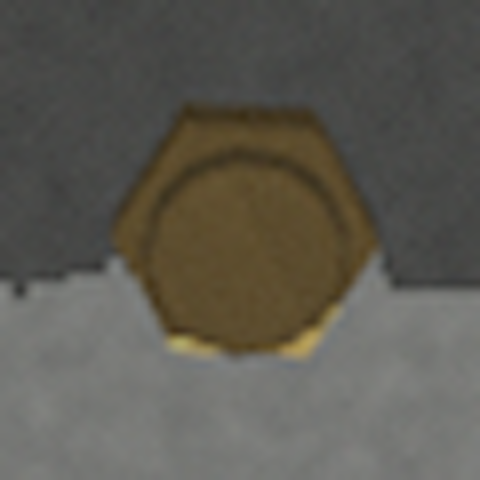

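View pics/w5.png

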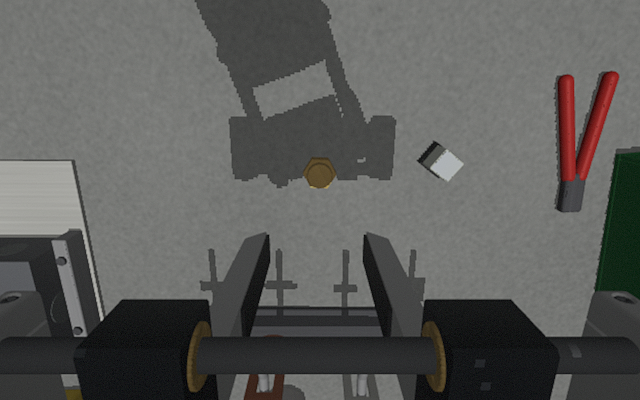

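```bash
python3 - <<'E'
from h import *
c=camera('wrist');p=onz(c,319.6,175.6,.04);print(p)
q=onz(c,319.3,173,.028);print(q)
row(p[0],p[1],.1,150);row(p[0],p[1],.004,150)
E
```

```text
[0.43627069 0.20359244 0.04      ]
[0.43644034 0.20337006 0.028     ]
[0.004, 0.005, 0.1] [-0.001, 0.006, 0.334]
[0.005, 0.005, 0.196] [-0.001, 0.006, 0.334]
```

```bash
python3 -m jog '[[0.004,0.005,0.03,-0.001,0.006,0.334,0.1],[0.004,0.005,0.06,-0.001,0.006,0.334,0.1],[0.004,0.005,0.09,-0.001,0.006,0.334,0.1],[0.004,0.005,0.1,-0.001,0.006,0.334,0.1],[0.005,0.005,0.14,-0.001,0.006,0.334,0.1],[0.005,0.005,0.17,-0.001,0.006,0.334,0.1],[0.005,0.005,0.196,-0.001,0.006,0.334,0.1],[0.005,0.005,0.196,-0.001,0.006,0.334,0.1],[0.005,0.005,0.196,-0.001,0.006,0.334,-1],[0.005,0.005,0.196,-0.001,0.006,0.334,-1],[0.005,0.005,0.196,-0.001,0.006,0.334,-1],[0.005,0.005,0.196,-0.001,0.006,0.334,-1]]' 20; python3 -c "
from h import *
row(.436,.2035,.15,150);row(.544,-.222,.15,180);row(.544,-.222,.017,180)"
```

```text
time_s: 14.5
ee_pos: [0.4365, 0.2036, 0.0051]
eef_rot: [3.14, -0.0, 2.618]
force: [0.1, -2.8, 3.5]
grip_width: 0.0298
[0.0, -0.0, -0.145] [0.001, -0.0, -0.0]
[-0.306, -0.315, -0.145] [0.001, 0.0, -0.334]
[-0.306, -0.315, -0.012] [0.001, 0.0, -0.334]
```

```bash
python3 -m jog '[[0,0,-0.05,0,0,0,-1],[0,0,-0.1,0,0,0,-1],[0,0,-0.145,0,0,0,-1],[-0.306,-0.315,-0.145,0,0,-0.334,-1],[-0.306,-0.315,-0.145,0,0,-0.334,-1],[-0.306,-0.315,-0.145,0,0,-0.334,-1],[-0.306,-0.315,-0.145,0,0,-0.334,-1],[-0.306,-0.315,-0.145,0,0,-0.334,-1],[-0.306,-0.315,-0.145,0,0,-0.334,-1],[-0.306,-0.315,-0.145,0,0,-0.334,-1],[-0.306,-0.315,-0.145,0,0,-0.334,-1],[-0.306,-0.315,-0.145,0,0,-0.334,-1],[-0.306,-0.315,-0.145,0,0,-0.334,-1],[-0.306,-0.315,-0.145,0,0,-0.334,-1],[-0.306,-0.315,-0.1,0,0,-0.334,-1],[-0.306,-0.315,-0.06,0,0,-0.334,-1],[-0.306,-0.315,-0.03,0,0,-0.334,-1],[-0.306,-0.315,-0.012,0,0,-0.334,-1],[-0.306,-0.315,-0.012,0,0,-0.334,-1]]'
python3 -m jog '[[0,0,0,0,0,0,-0.15],[0,0,0,0,0,0,-0.15],[0,0,-0.05,0,0,0,-0.15],[0,0,-0.1,0,0,0,-0.15],[0,0,-0.14,0,0,0,-0.15],[0,0,-0.14,0,0,0,-0.15]]'
python3 -c "
from h import *
snap('wrist','w6.png');row(.4265,.320,.2)"
```

```text
time_s: 16.4
ee_pos: [0.543, -0.22, 0.015]
eef_rot: [3.139, -0.002, -3.139]
force: [-0.5, 0.5, -1.1]
grip_width: 0.0298
time_s: 17.0
ee_pos: [0.5454, -0.221, 0.1619]
eef_rot: [-3.14, 0.007, -3.139]
force: [1.1, 1.0, -0.0]
grip_width: 0.04
[0.116, 0.541, -0.042] [0.0, 0.002, 0.002]
```

View pics/w6.png

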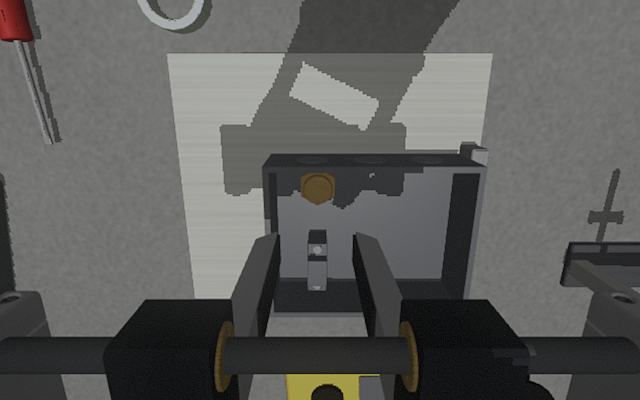

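The gland (318,187) and terminal (317,260) stand in the box. Now the relay.

```bash
python3 -m jog '[[0.116,0.541,-0.042,0,0.002,0.002,0.1],[0.116,0.541,-0.042,0,0.002,0.002,0.1],[0.116,0.541,-0.042,0,0.002,0.002,0.1],[0.116,0.541,-0.042,0,0.002,0.002,0.1],[0.116,0.541,-0.042,0,0.002,0.002,0.1],[0.116,0.541,-0.042,0,0.002,0.002,0.1],[0.116,0.541,-0.042,0,0.002,0.002,0.1],[0.116,0.541,-0.042,0,0.002,0.002,0.1],[0.116,0.541,-0.042,0,0.002,0.002,0.1],[0.116,0.541,-0.042,0,0.002,0.002,0.1],[0.116,0.541,-0.042,0,0.002,0.002,0.1],[0.116,0.541,-0.042,0,0.002,0.002,0.1],[0.116,0.541,-0.042,0,0.002,0.002,0.1],[0.116,0.541,-0.042,0,0.002,0.002,0.1]]'; python3 - <<'E'
from h import *
c=snap('wrist','w7.png');w=cv2.imread('pics/w7.png')
print(onz(c,320,175,.038), [round(v) for v in proj(c,(.4265,.330,.038))])
u,v=[int(round(v)) for v in proj(c,(.4265,.330,.038))]
print(u-35,v-35);cv2.imwrite('pics/z8.png',cv2.resize(w[v-35:v+35,u-35:u+35],None,fx=8,fy=8,interpolation=cv2.INTER_CUBIC))
E
```

```text
time_s: 18.45
ee_pos: [0.4267, 0.3193, 0.1994]
eef_rot: [-3.141, -0.001, 3.141]
force: [-0.2, 0.4, -0.0]
grip_width: 0.0518
[0.42176183 0.32357571 0.038     ] [326, 180]
291 145
```

View pics/z8.png

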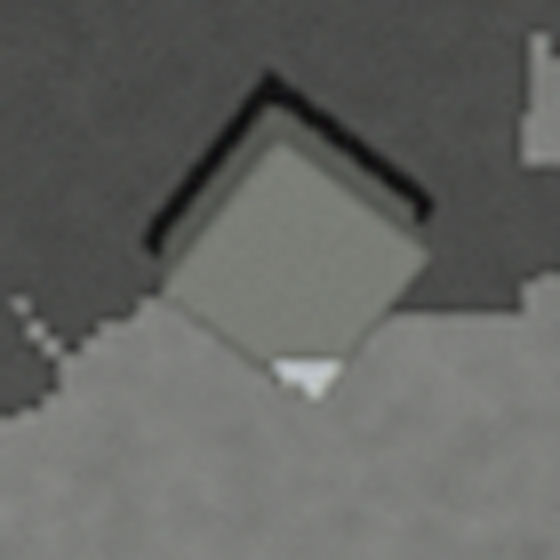

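```bash
python3 - <<'E'
from h import *
c=camera('wrist')
P=np.array([onz(c,291+u/8-.4,145+v/8-.4,.038)[:2] for u,v in [(287,138),(430,255),(318,400),(165,288)]])
m=P.mean(0);e=[np.degrees(np.arctan2(*(P[i]-P[i-1])[::-1]))%90 for i in range(4)];print(m,e)
yaw=90+np.mean(e);print(yaw)
row(*m,.1,yaw);row(*m,.008,yaw)
E
```

```text
[0.42570447 0.33146574] [np.float64(51.47435721984246), np.float64(50.44727737701698), np.float64(53.79190039807256), np.float64(52.84234556925797)]
142.13897014104748
[0.001, 0.013, 0.1] [-0.0, -0.0, 0.419]
[0.001, 0.013, 0.192] [-0.0, -0.0, 0.419]
```

```bash
python3 -m jog '[[0.001,0.013,0.02,0,0,0.419,0.1],[0.001,0.013,0.04,0,0,0.419,0.1],[0.001,0.013,0.06,0,0,0.419,0.1],[0.001,0.013,0.08,0,0,0.419,0.1],[0.001,0.013,0.1,0,0,0.419,0.1],[0.001,0.013,0.14,0,0,0.419,0.1],[0.001,0.013,0.17,0,0,0.419,0.1],[0.001,0.013,0.186,0,0,0.419,0.1],[0.001,0.013,0.186,0,0,0.419,0.1],[0.001,0.013,0.186,0,0,0.419,-1],[0.001,0.013,0.186,0,0,0.419,-1],[0.001,0.013,0.186,0,0,0.419,-1],[0.001,0.013,0.186,0,0,0.419,-1]]' 20; python3 -c "
from h import *
row(.4257,.3315,.15,142.1);row(.583,-.222,.15,180);row(.583,-.222,.025,180)"
```

```text
time_s: 19.85
ee_pos: [0.4265, 0.3321, 0.0146]
eef_rot: [3.141, 0.001, 2.481]
force: [-0.3, -1.0, 5.7]
grip_width: 0.0251
[0.0, -0.001, -0.135] [0.001, 0.0, 0.001]
[-0.464, -0.341, -0.135] [0.0, 0.001, -0.42]
[-0.464, -0.342, -0.01] [0.0, 0.001, -0.42]
```

```bash
python3 -m jog '[[0,0,-0.05,0,0,0,-1],[0,0,-0.1,0,0,0,-1],[0,0,-0.135,0,0,0,-1],[-0.464,-0.341,-0.135,0,0,-0.42,-1],[-0.464,-0.341,-0.135,0,0,-0.42,-1],[-0.464,-0.341,-0.135,0,0,-0.42,-1],[-0.464,-0.341,-0.135,0,0,-0.42,-1],[-0.464,-0.341,-0.135,0,0,-0.42,-1],[-0.464,-0.341,-0.135,0,0,-0.42,-1],[-0.464,-0.341,-0.135,0,0,-0.42,-1],[-0.464,-0.341,-0.135,0,0,-0.42,-1],[-0.464,-0.341,-0.135,0,0,-0.42,-1],[-0.464,-0.341,-0.135,0,0,-0.42,-1],[-0.464,-0.341,-0.135,0,0,-0.42,-1],[-0.464,-0.341,-0.135,0,0,-0.42,-1],[-0.464,-0.341,-0.135,0,0,-0.42,-1],[-0.464,-0.341,-0.135,0,0,-0.42,-1],[-0.464,-0.341,-0.135,0,0,-0.42,-1]]'
python3 -c "
from h import *
snap('wrist','w8.png');row(.583,-.222,.026,180)"
```

```text
time_s: 21.65
ee_pos: [0.5835, -0.2208, 0.1497]
eef_rot: [3.141, 0.001, -3.141]
force: [-0.0, 0.4, -0.4]
grip_width: 0.0247
[0.001, -0.001, 0.124] [0.0, 0.001, 0.0]
```

View pics/w8.png

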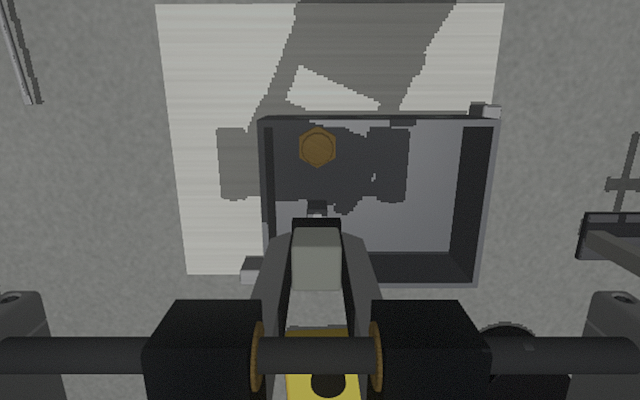

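The relay is held squarely at (318,260). I'll check the gap between the gland and terminal before lowering.

```bash
python3 - <<'E'
from h import *
c=camera('wrist')
print(onz(c,318,147,.051),onz(c,317,203,.041),onz(c,258,118,.066),onz(c,497,118,.066),onz(c,497,3,.006))
E
```

```text
[ 0.5415443  -0.21862971  0.051     ] [ 0.59152724 -0.21930228  0.041     ] [ 0.51793333 -0.26294056  0.066     ] [ 0.51776159 -0.08699341  0.066     ] [ 0.42879681 -0.07045933  0.006     ]
```

```bash
python3 -m jog '[[0.009,-0.001,0,0,0,0,-1],[0.009,-0.001,0.05,0,0,0,-1],[0.009,-0.001,0.09,0,0,0,-1],[0.009,-0.001,0.115,0,0,0,-1],[0.009,-0.001,0.123,0,0,0,-1],[0.009,-0.001,0.123,0,0,0,-1],[0.009,-0.001,0.123,0,0,0,-0.25],[0.009,-0.001,0.123,0,0,0,-0.25],[0.009,-0.001,0.07,0,0,0,-0.25],[0.009,-0.001,0.02,0,0,0,-0.25],[0.06,0.03,-0.05,0,0,0,-0.25],[0.12,0.05,-0.05,0,0,0,-0.25],[0.12,0.1,-0.05,0,0,0,0.2]]'
python3 -c "
from h import *
snap('scene','s9.png');snap('wrist','w9.png')
a=cv2.imread('pics/s9.png')[170:290,180:440]; cv2.imwrite('pics/z9.png',cv2.resize(a,None,fx=3,fy=3,interpolation=cv2.INTER_CUBIC))"
```

```text
time_s: 23.05
ee_pos: [0.4772, -0.1465, 0.196]
eef_rot: [-3.14, 0.005, 3.14]
force: [0.8, 0.8, -0.2]
grip_width: 0.0402
```

View pics/z9.png

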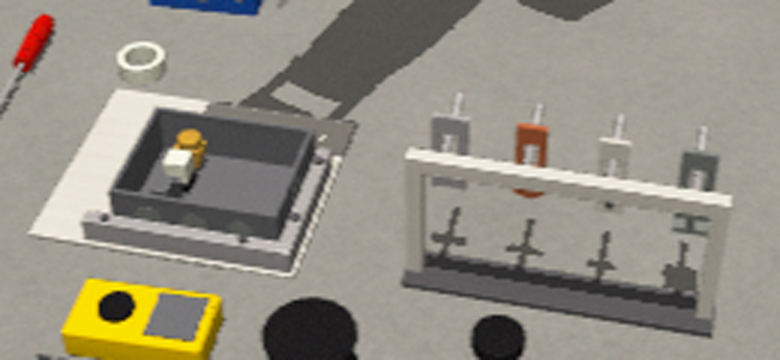

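View pics/w9.png

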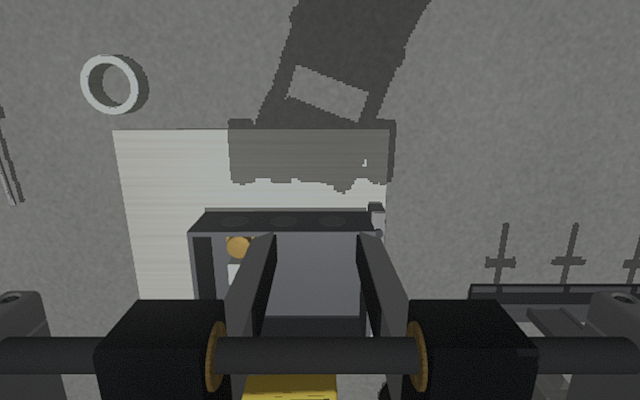

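The gland, relay and terminal are all in the box. Next I'll measure the rack.

```bash
python3 -m jog '[[0.12,0.3,-0.08,0,0,0,0.2],[0.12,0.3,-0.08,0,0,0,0.2],[0.12,0.3,-0.08,0,0,0,0.2],[0.12,0.3,-0.08,0,0,0,0.2],[0.12,0.3,-0.08,0,0,0,0.2],[0.12,0.3,-0.08,0,0,0,0.2],[0.12,0.3,-0.08,0,0,0,0.2],[0.12,0.3,-0.08,0,0,0,0.2],[0.12,0.3,-0.08,0,0,0,0.2],[0.12,0.3,-0.08,0,0,0,0.2]]'
python3 -c "
from h import *
c=snap('wrist','w10.png');np.save('w10.npy',np.array(c['world_from_camera']))
a=cv2.imread('pics/w10.png')[180:340,60:]; cv2.imwrite('pics/z10.png',cv2.resize(a,(800,220)))"
```

```text
time_s: 24.15
ee_pos: [0.3564, 0.1558, 0.2755]
eef_rot: [-3.141, 0.005, -3.14]
force: [0.8, 0.0, -0.4]
grip_width: 0.0564
```

View pics/w10.png

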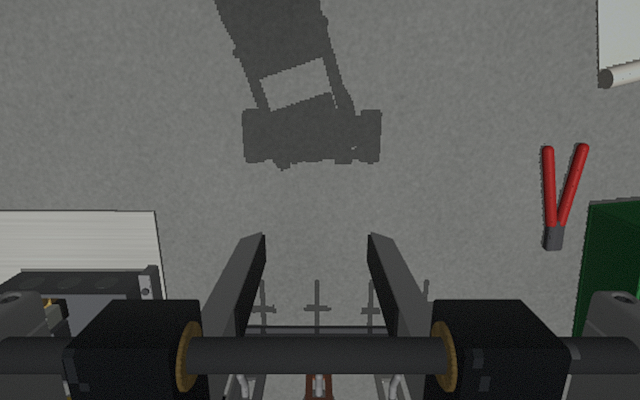

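```bash
python3 -m jog '[[-0.04,0.04,-0.1,0,-0.44,0,0.2],[-0.04,0.04,-0.1,0,-0.44,0,0.2],[-0.04,0.04,-0.1,0,-0.44,0,0.2],[-0.04,0.04,-0.1,0,-0.44,0,0.2],[-0.04,0.04,-0.1,0,-0.44,0,0.2],[-0.04,0.04,-0.1,0,-0.44,0,0.2],[-0.04,0.04,-0.1,0,-0.44,0,0.2]]'
python3 -c "
from h import *
c=snap('wrist','w11.png');np.save('w11.npy',np.array(c['world_from_camera']))"
```

```text
time_s: 24.9
ee_pos: [0.3961, 0.1954, 0.3757]
eef_rot: [-3.14, 0.694, -3.14]
force: [0.4, -0.1, 0.7]
grip_width: 0.0565
```

View pics/w11.png

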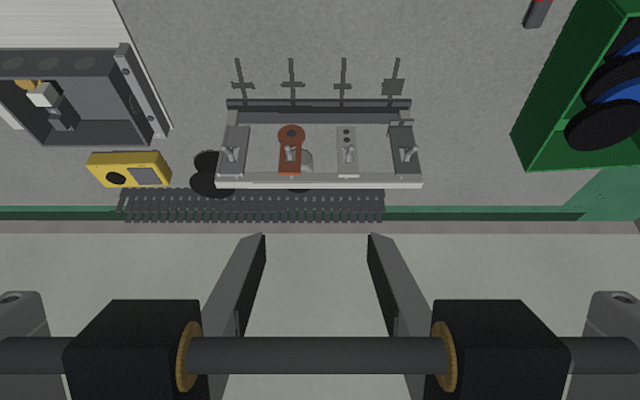

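Excellent: the rack front is fully visible, with the rail at about (217-422,178) and the four plates at columns 235, 290, 347 and 403.

```bash
python3 -c "
from h import *
a=cv2.imread('pics/w11.png')[85:200,205:435]; cv2.imwrite('pics/z11.png',cv2.resize(a,None,fx=3.4,fy=3.4,interpolation=cv2.INTER_CUBIC))
a=cv2.imread('pics/s9.png')[195:255,310:430]; cv2.imwrite('pics/z12.png',cv2.resize(a,None,fx=6,fy=6,interpolation=cv2.INTER_CUBIC))"
```

```text
(no output)
```

View pics/z11.png

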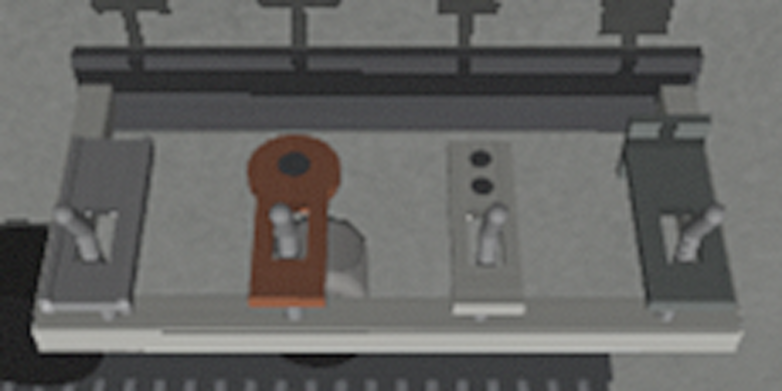

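View pics/z12.png

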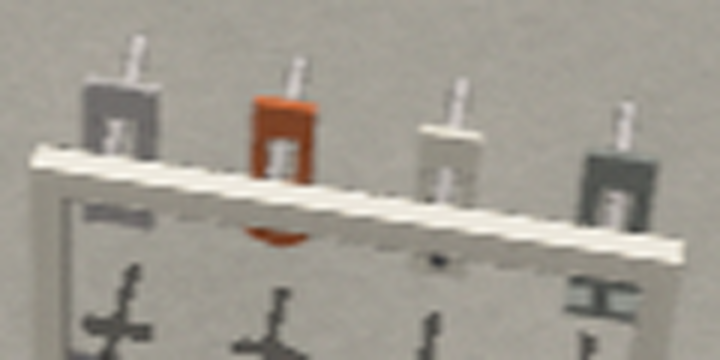

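```bash
python3 - <<'E'
from h import *
c=camera('wrist'); s=camera('scene')
W=lambda u,v:(205+u/3.4-.35,85+v/3.4-.35); S=lambda u,v:(310+u/6-.4,195+v/6-.4)
print('rail',[onz(c,*W(*p),.16)[:2].round(4).tolist() for p in [(33,332),(742,332),(38,352),(738,352)]])
print('rail scene',[onz(s,*S(*p),.16)[:2].round(4).tolist() for p in [(32,168),(684,262),(38,147),(684,241)]])
for n,p,q in [('rail_piece',(86,305),(121,86)),('lug',(287,302),(285,104)),('strip',(489,309),(450,134)),('foot',(690,306),(622,156))]:
    P,e=tri(c,W(*p),s,S(*q)); print(n,P.round(4),round(e,4),'onz',onz(c,*W(*p),.174)[:2].round(4),onz(s,*S(*q),.174)[:2].round(4))
for n,p,q in [('tip0',(65,217),(138,40)),('tip1',(279,213),(298,62)),('tip2',(496,213),(460,83)),('tip3',(714,214),(627,106))]:
    P,e=tri(c,W(*p),s,S(*q)); print(n,P.round(4),round(e,4))
E
```

```text
rail [[0.6323, 0.047], [0.6319, 0.3516], [0.6473, 0.0456], [0.6469, 0.3536]]
rail scene [[0.6516, 0.0495], [0.6496, 0.3537], [0.6362, 0.0489], [0.6355, 0.3528]]
rail_piece [0.5968 0.0799 0.1721] 0.0024 onz [0.5948 0.0794] [0.5995 0.0816]
lug [0.5941 0.1599 0.1728] 0.0014 onz [0.5927 0.1593] [0.5956 0.1608]
strip [0.5989 0.2399 0.1727] 0.0004 onz [0.5972 0.2396] [0.6003 0.2402]
foot [0.597  0.3201 0.1726] 0.0005 onz [0.5951 0.3192] [0.5985 0.3203]
tip0 [0.5522 0.0797 0.1652] 0.0014
tip1 [0.551  0.1595 0.1643] 0.0018
tip2 [0.5506 0.2394 0.1648] 0.0007
tip3 [0.5507 0.3199 0.165 ] 0.0002
```

Hooks are at y = 0.08, 0.16, 0.24 and 0.32. The plates hang at x ≈ 0.596: rail_piece, lug, strip and foot. I'm going to hook 0.

```bash
python3 -c "
from h import *
row(.50,.08,.3);row(.597,.08,.25);row(.597,.08,.131)"
```

```text
[-0.031, -0.115, 0.125] [-0.001, 0.442, -0.0]
[-0.073, -0.115, 0.225] [-0.001, 0.442, -0.0]
[0.003, -0.115, 0.316] [-0.001, 0.442, -0.0]
```

```bash
python3 -m jog '[[-0.031,-0.115,0.125,-0.001,0.442,0,0.2],[-0.031,-0.115,0.125,-0.001,0.442,0,0.2],[-0.031,-0.115,0.125,-0.001,0.442,0,0.2],[-0.031,-0.115,0.125,-0.001,0.442,0,0.2],[-0.031,-0.115,0.125,-0.001,0.442,0,0.2],[-0.073,-0.115,0.225,-0.001,0.442,0,0.2],[-0.073,-0.115,0.225,-0.001,0.442,0,0.2],[-0.073,-0.115,0.225,-0.001,0.442,0,0.2],[-0.073,-0.115,0.225,-0.001,0.442,0,0.2],[-0.073,-0.115,0.225,-0.001,0.442,0,0.2]]'; python3 -c "
from h import *
row(.597,.08,.131)
snap('side','d12.png')
a=cv2.imread('pics/d12.png')[60:230,230:430]; cv2.imwrite('pics/z13.png',cv2.resize(a,None,fx=3.5,fy=3.5,interpolation=cv2.INTER_CUBIC))"
```

```text
time_s: 26.05
ee_pos: [0.5964, 0.08, 0.2506]
eef_rot: [3.141, 0.001, 3.141]
force: [-0.9, 0.3, 0.5]
grip_width: 0.0564
[-0.001, -0.0, 0.12] [0.0, 0.0, -0.0]
```

View pics/z13.png

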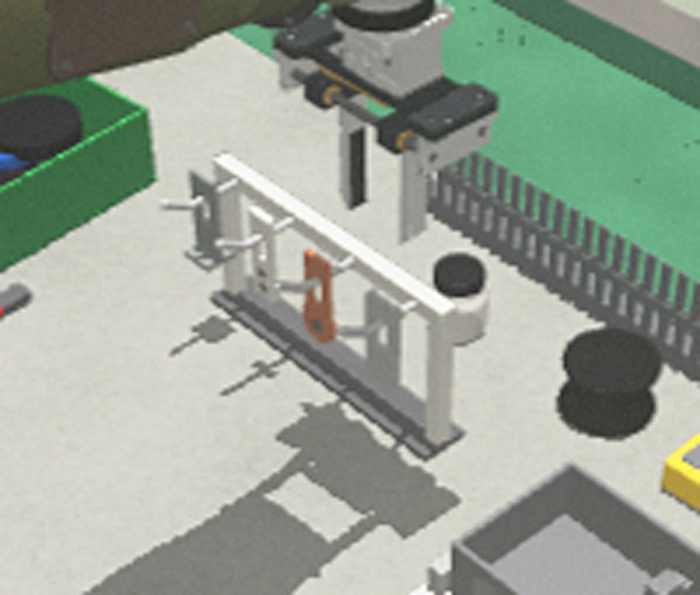

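The open fingers straddle the rail piece from above, clear of lug and rail. I'll descend and grip.

```bash
python3 -m jog '[[-0.001,0,0.04,0,0,0,0.2],[-0.001,0,0.07,0,0,0,0.2],[-0.001,0,0.095,0,0,0,0.2],[-0.001,0,0.11,0,0,0,0.2],[-0.001,0,0.12,0,0,0,0.2],[-0.001,0,0.12,0,0,0,0.2],[-0.001,0,0.12,0,0,0,-1],[-0.001,0,0.12,0,0,0,-1],[-0.001,0,0.12,0,0,0,-1],[-0.001,0,0.12,0,0,0,-1],[-0.001,0,0.12,0,0,0,-1]]' 30
```

```text
time_s: 27.2
ee_pos: [0.5978, 0.0802, 0.1319]
eef_rot: [3.141, 0.003, -3.142]
force: [0.0, -0.5, 4.6]
grip_width: 0.0349
```

```bash
python3 -m jog '[[0,0,-0.005,0,0,0,-1],[0,0,-0.01,0,0,0,-1],[0,0,-0.014,0,0,0,-1],[0,0,-0.014,0,0,0,-1],[0.01,0,-0.015,0,0,0,-1],[0.02,0,-0.017,0,0,0,-1],[0.03,0,-0.02,0,0,0,-1],[0.04,0,-0.023,0,0,0,-1],[0.05,0,-0.026,0,0,0,-1],[0.06,0,-0.029,0,0,0,-1],[0.07,0,-0.03,0,0,0,-1],[0.08,0,-0.03,0,0,0,-1]]'; python3 -c "
from h import *
snap('side','d13.png')
a=cv2.imread('pics/d13.png')[60:260,230:430]; cv2.imwrite('pics/z14.png',cv2.resize(a,None,fx=3,fy=3,interpolation=cv2.INTER_CUBIC))
row(.51,.08,.18); row(.51,-.128,.18)"
```

```text
time_s: 28.4
ee_pos: [0.5169, 0.0802, 0.1619]
eef_rot: [3.141, 0.003, 3.142]
force: [-0.2, 0.7, -0.8]
grip_width: 0.0346
[0.006, -0.0, -0.018] [0.001, 0.002, 0.0]
[0.006, -0.208, -0.018] [0.001, 0.002, 0.0]
```

View pics/z14.png

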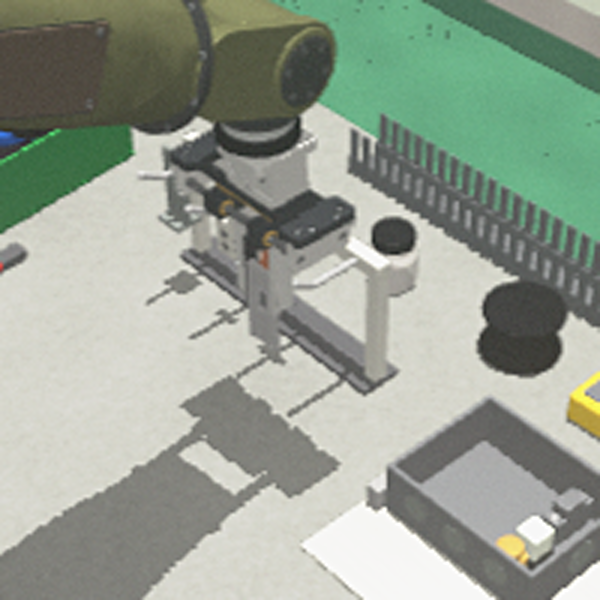

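The rail piece is off its hook and held. I'll carry it to the box with a 30° lean and set it down.

```bash
python3 -m jog '[[-0.093,-0.208,-0.02,0,0,0,-1],[-0.093,-0.208,-0.02,0,0,0,-1],[-0.093,-0.208,-0.02,0,0,0,-1],[-0.093,-0.208,-0.02,0,0,0,-1],[-0.093,-0.208,-0.02,0,-0.333,0,-1],[-0.093,-0.208,-0.02,0,-0.333,0,-1],[-0.093,-0.208,-0.02,0,-0.333,0,-1],[-0.093,-0.208,-0.02,0,-0.333,0,-1],[-0.093,-0.208,0.03,0,-0.333,0,-1],[-0.093,-0.208,0.06,0,-0.333,0,-1],[-0.093,-0.208,0.085,0,-0.333,0,-1],[-0.093,-0.208,0.095,0,-0.333,0,-1],[-0.093,-0.208,0.1,0,-0.333,0,-1],[-0.093,-0.208,0.1,0,-0.333,0,-1]]'; python3 -c "
from h import *
snap('side','d14.png')
a=cv2.imread('pics/d14.png')[100:300,300:500]; cv2.imwrite('pics/z15.png',cv2.resize(a,None,fx=3,fy=3,interpolation=cv2.INTER_CUBIC))"
```

```text
time_s: 29.85
ee_pos: [0.6094, -0.1277, 0.0621]
eef_rot: [3.141, 0.526, 3.141]
force: [-0.0, 0.2, -0.3]
grip_width: 0.0349
```

View pics/z15.png

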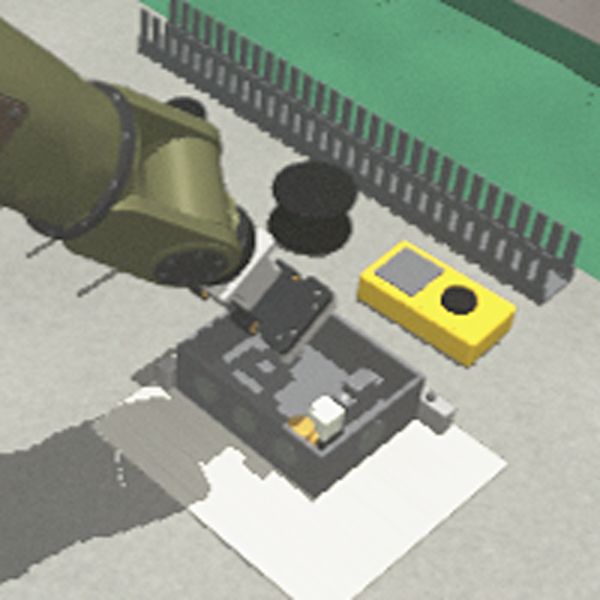

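```bash
python3 -m jog '[[0.002,0,0.004,0,0,0,-1],[0.002,0,0.004,0,0,0,-1],[0.002,0,0.004,0,0,0,-0.02],[0.002,0,0.004,0,0,0,-0.02],[0,0,-0.03,0,0,0,-0.02],[0,0,-0.07,0,0,0,-0.02],[0,0,-0.11,0,0,0,-0.02],[0,0,-0.15,0,0.333,0,-0.02],[0,0,-0.16,0,0.333,0,0.2],[0,0,-0.16,0,0.333,0,0.2],[0,0,-0.16,0,0.333,0,0.2]]'; python3 -c "
from h import *
snap('wrist','w15.png');row(.50,.1,.25)"
```

```text
time_s: 31.0
ee_pos: [0.5298, -0.1281, 0.2028]
eef_rot: [-3.14, 0.001, 3.141]
force: [-0.4, 0.2, -0.7]
grip_width: 0.0564
[0.03, 0.228, -0.048] [-0.0, -0.003, 0.0]
```

View pics/w15.png

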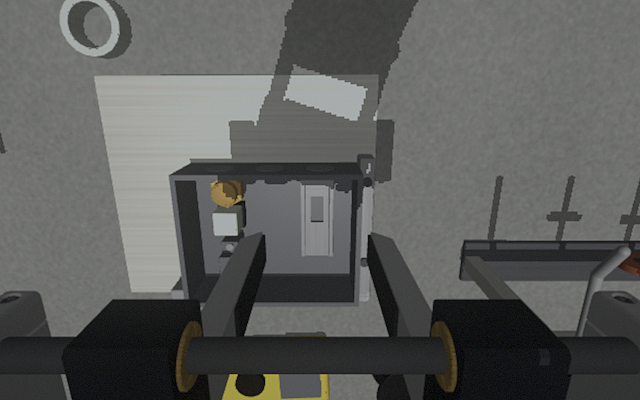

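The rail piece lies flat in the box at (317,220). Now the lug.

```bash
python3 -m jog '[[-0.066,0.288,-0.047,0,-0.003,0,0.2],[-0.066,0.288,-0.047,0,-0.003,0,0.2],[-0.066,0.288,-0.047,0,-0.003,0,0.2],[-0.066,0.288,-0.047,0,-0.003,0,0.2],[-0.066,0.288,-0.047,0,-0.003,0,0.2],[-0.066,0.288,-0.047,0,-0.003,0,0.2],[-0.066,0.288,-0.047,0,-0.003,0,0.2],[-0.066,0.288,-0.047,0,-0.003,0,0.2],[-0.066,0.288,-0.047,0,-0.003,0,0.2]]'; python3 -c "
from h import *
row(.596,.16,.131)"
```

```text
time_s: 31.95
ee_pos: [0.5961, 0.1591, 0.248]
eef_rot: [-3.141, 0.0, 3.141]
force: [0.3, -1.0, -0.0]
grip_width: 0.0567
[0.0, 0.001, 0.117] [-0.0, 0.0, -0.0]
```

```bash
python3 -m jog '[[0,0.001,0.04,0,0,0,0.2],[0,0.001,0.07,0,0,0,0.2],[0,0.001,0.095,0,0,0,0.2],[0,0.001,0.11,0,0,0,0.2],[0,0.001,0.117,0,0,0,0.2],[0,0.001,0.117,0,0,0,0.2],[0,0.001,0.117,0,0,0,-1],[0,0.001,0.117,0,0,0,-1],[0,0.001,0.117,0,0,0,-1],[0,0.001,0.117,0,0,0,-1],[0,0.001,0.117,0,0,0,-1],[0,0.001,0.117,0,0,0,-1]]' 30
python3 -m jog '[[0,0,-0.005,0,0,0,-1],[0,0,-0.01,0,0,0,-1],[0,0,-0.014,0,0,0,-1],[0,0,-0.014,0,0,0,-1],[0.01,0,-0.015,0,0,0,-1],[0.02,0,-0.017,0,0,0,-1],[0.03,0,-0.02,0,0,0,-1],[0.04,0,-0.023,0,0,0,-1],[0.05,0,-0.026,0,0,0,-1],[0.06,0,-0.029,0,0,0,-1],[0.07,0,-0.03,0,0,0,-1],[0.08,0,-0.03,0,0,0,-1],[0.08,0,-0.03,0,0,0,-1]]'; python3 -c "
from h import *
snap('side','d16.png')
a=cv2.imread('pics/d16.png')[60:260,230:430]; cv2.imwrite('pics/z16.png',cv2.resize(a,None,fx=3,fy=3,interpolation=cv2.INTER_CUBIC))
row(.515,.16,.18);row(.515,0,.18); row(.609,-.168,.18);row(.609,-.168,.064)"
```

```text
time_s: 33.15
ee_pos: [0.5963, 0.1601, 0.1314]
eef_rot: [-3.141, 0.001, 3.141]
force: [-0.6, -0.7, 3.9]
grip_width: 0.0297
time_s: 34.45
ee_pos: [0.5153, 0.1603, 0.1615]
eef_rot: [-3.141, 0.001, 3.141]
force: [0.3, 0.2, -1.4]
grip_width: 0.0301
[0.001, -0.0, -0.018] [-0.0, 0.001, -0.0]
[0.001, -0.16, -0.018] [-0.0, 0.001, -0.0]
[-0.093, -0.328, -0.018] [-0.0, 0.001, -0.0]
[-0.093, -0.328, 0.098] [-0.0, 0.001, -0.0]
```

View pics/z16.png

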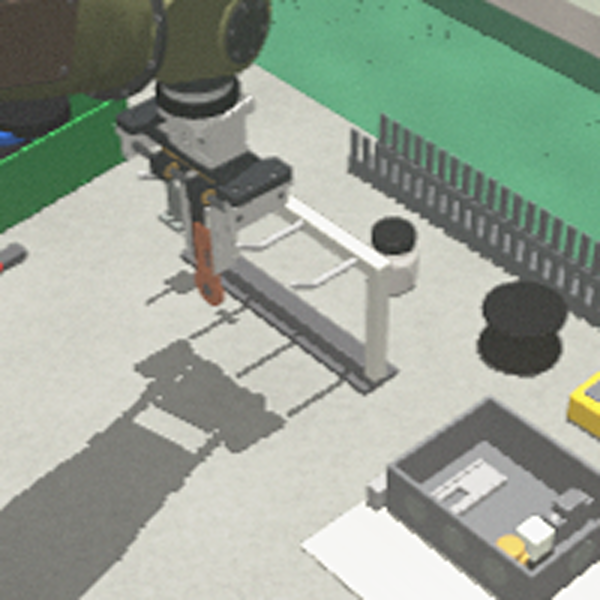

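```bash
python3 -m jog '[[0.001,-0.05,-0.018,0,0,0,-1],[0.001,-0.1,-0.018,0,0,0,-1],[0.001,-0.16,-0.018,0,0,0,-1],[0.001,-0.16,-0.018,0,0,0,-1],[-0.093,-0.328,-0.018,0,0,0,-1],[-0.093,-0.328,-0.018,0,-0.333,0,-1],[-0.093,-0.328,-0.018,0,-0.333,0,-1],[-0.093,-0.328,-0.018,0,-0.333,0,-1],[-0.093,-0.328,-0.018,0,-0.333,0,-1],[-0.093,-0.328,-0.018,0,-0.333,0,-1],[-0.093,-0.328,0.03,0,-0.333,0,-1],[-0.093,-0.328,0.06,0,-0.333,0,-1],[-0.093,-0.328,0.085,0,-0.333,0,-1],[-0.093,-0.328,0.098,0,-0.333,0,-1],[-0.093,-0.328,0.102,0,-0.333,0,-1],[-0.093,-0.328,0.102,0,-0.333,0,-1]]'; python3 -c "
from h import *
snap('side','d17.png')
a=cv2.imread('pics/d17.png')[100:300,300:500]; cv2.imwrite('pics/z17.png',cv2.resize(a,None,fx=3,fy=3,interpolation=cv2.INTER_CUBIC))"
```

```text
time_s: 36.1
ee_pos: [0.6095, -0.1674, 0.0602]
eef_rot: [3.142, 0.524, -3.141]
force: [0.5, -0.0, 0.4]
grip_width: 0.0298
```

View pics/z17.png

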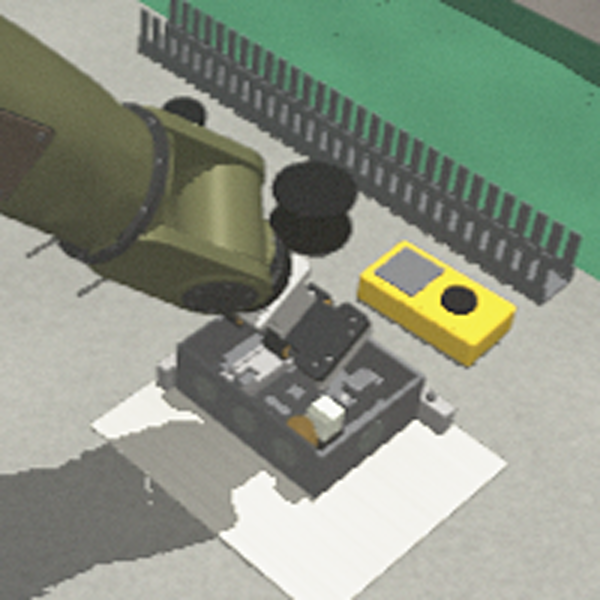

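```bash
python3 -m jog '[[0.001,0,0.002,0,0,0,-1],[0.001,0,0.002,0,0,0,-0.1],[0.001,0,0.002,0,0,0,-0.1],[0,0,-0.03,0,0,0,-0.1],[0,0,-0.07,0,0,0,-0.1],[0,0,-0.11,0,0,0,-0.1],[0,0,-0.15,0,0.333,0,-0.1],[0,0,-0.16,0,0.333,0,0.1],[0,0,-0.16,0,0.333,0,0.1],[0,0,-0.16,0,0.333,0,0.1]]'; python3 -c "
from h import *
snap('wrist','w18.png');row(.50,.1,.25);row(.599,.24,.25)"
```

```text
time_s: 37.15
ee_pos: [0.5301, -0.168, 0.2011]
eef_rot: [-3.139, -0.001, 3.141]
force: [-0.4, -1.3, -0.4]
grip_width: 0.0517
[0.031, 0.268, -0.05] [-0.001, -0.004, 0.0]
[-0.068, 0.408, -0.051] [-0.001, -0.004, 0.0]
```

View pics/w18.png

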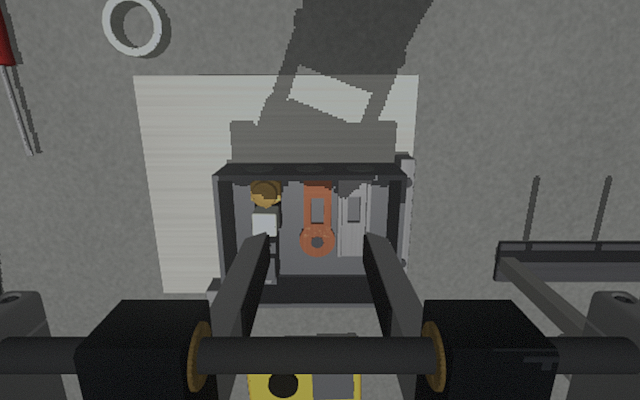

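The lug lies at (317,220) beside the rail piece at (353,218). Next is the strip.

```bash
python3 -m jog '[[-0.068,0.408,-0.051,0,-0.004,0,0.1],[-0.068,0.408,-0.051,0,-0.004,0,0.1],[-0.068,0.408,-0.051,0,-0.004,0,0.1],[-0.068,0.408,-0.051,0,-0.004,0,0.1],[-0.068,0.408,-0.051,0,-0.004,0,0.1],[-0.068,0.408,-0.051,0,-0.004,0,0.1],[-0.068,0.408,-0.051,0,-0.004,0,0.1],[-0.068,0.408,-0.051,0,-0.004,0,0.1],[-0.068,0.408,-0.051,0,-0.004,0,0.1],[-0.068,0.408,-0.051,0,-0.004,0,0.1],[-0.068,0.408,-0.051,0,-0.004,0,0.1],[-0.068,0.408,-0.051,0,-0.004,0,0.1]]'; python3 -c "
from h import *
row(.599,.24,.131)"
```

```text
time_s: 38.4
ee_pos: [0.5986, 0.2391, 0.25]
eef_rot: [-3.14, 0.001, 3.141]
force: [0.5, 0.5, 0.3]
grip_width: 0.0521
[-0.0, 0.001, 0.119] [-0.001, 0.001, -0.001]
```

```bash
python3 -m jog '[[0,0.001,0.04,0,0,0,0.1],[0,0.001,0.07,0,0,0,0.1],[0,0.001,0.095,0,0,0,0.1],[0,0.001,0.11,0,0,0,0.1],[0,0.001,0.119,0,0,0,0.1],[0,0.001,0.119,0,0,0,0.1],[0,0.001,0.119,0,0,0,-1],[0,0.001,0.119,0,0,0,-1],[0,0.001,0.119,0,0,0,-1],[0,0.001,0.119,0,0,0,-1],[0,0.001,0.119,0,0,0,-1],[0,0.001,0.119,0,0,0,-1]]' 30
python3 -m jog '[[0,0,-0.005,0,0,0,-1],[0,0,-0.01,0,0,0,-1],[0,0,-0.014,0,0,0,-1],[0,0,-0.014,0,0,0,-1],[0.01,0,-0.015,0,0,0,-1],[0.02,0,-0.017,0,0,0,-1],[0.03,0,-0.02,0,0,0,-1],[0.04,0,-0.023,0,0,0,-1],[0.05,0,-0.026,0,0,0,-1],[0.06,0,-0.029,0,0,0,-1],[0.07,0,-0.03,0,0,0,-1],[0.08,0,-0.03,0,0,0,-1],[0.08,0,-0.03,0,0,0,-1]]'; python3 -c "
from h import *
snap('side','d19.png')
a=cv2.imread('pics/d19.png')[60:260,230:430]; cv2.imwrite('pics/z19.png',cv2.resize(a,None,fx=3,fy=3,interpolation=cv2.INTER_CUBIC))
row(.515,0,.18); row(.609,-.130,.18);row(.609,-.130,.07)"
```

```text
time_s: 39.6
ee_pos: [0.5989, 0.24, 0.1315]
eef_rot: [-3.14, 0.002, 3.141]
force: [-0.5, -0.5, 6.8]
grip_width: 0.0274
time_s: 40.9
ee_pos: [0.5179, 0.2403, 0.1615]
eef_rot: [-3.14, 0.002, 3.141]
force: [0.4, 0.2, -1.1]
grip_width: 0.028
[0.003, -0.24, -0.018] [-0.001, 0.001, -0.0]
[-0.091, -0.37, -0.018] [-0.001, 0.001, -0.0]
[-0.09, -0.37, 0.092] [-0.001, 0.001, -0.0]
```

View pics/z19.png

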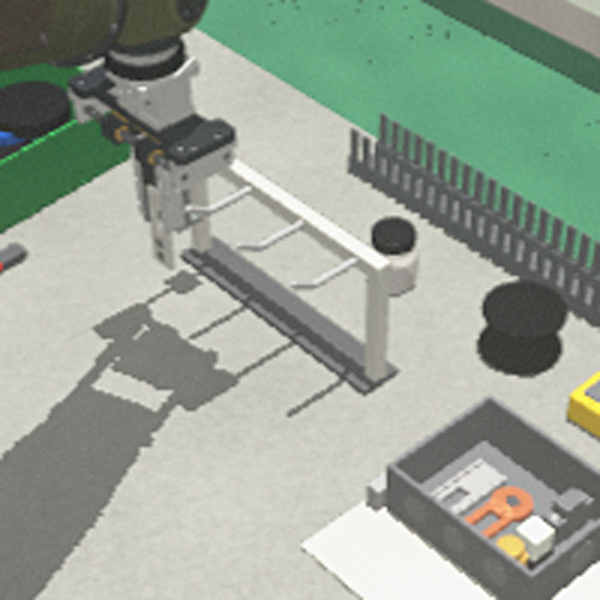

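```bash
python3 -m jog '[[0.003,-0.05,-0.018,0,0,0,-1],[0.003,-0.1,-0.018,0,0,0,-1],[0.003,-0.15,-0.018,0,0,0,-1],[0.003,-0.2,-0.018,0,0,0,-1],[0.003,-0.24,-0.018,0,0,0,-1],[-0.091,-0.37,-0.018,0,0,0,-1],[-0.091,-0.37,-0.018,0,-0.333,0,-1],[-0.091,-0.37,-0.018,0,-0.333,0,-1],[-0.091,-0.37,-0.018,0,-0.333,0,-1],[-0.091,-0.37,-0.018,0,-0.333,0,-1],[-0.091,-0.37,0.03,0,-0.333,0,-1],[-0.091,-0.37,0.06,0,-0.333,0,-1],[-0.091,-0.37,0.085,0,-0.333,0,-1],[-0.091,-0.37,0.093,0,-0.333,0,-1],[-0.091,-0.37,0.095,0,-0.333,0,-1],[-0.091,-0.37,0.095,0,-0.333,0,-1]]'
python3 -m jog '[[0,0,0,0,0,0,-0.1],[0,0,0,0,0,0,-0.1],[0,0,-0.03,0,0,0,-0.1],[0,0,-0.07,0,0,0,-0.1],[0,0,-0.11,0,0,0,-0.1],[0,0,-0.15,0,0.333,0,-0.1],[0,0,-0.16,0,0.333,0,0.1],[0,0,-0.16,0,0.333,0,0.1],[0,0,-0.16,0,0.333,0,0.1]]'; python3 -c "
from h import *
snap('wrist','w20.png');row(.597,.32,.25)"
```

```text
time_s: 42.55
ee_pos: [0.6101, -0.1301, 0.0682]
eef_rot: [-3.14, 0.526, -3.141]
force: [-0.2, 1.0, -0.1]
grip_width: 0.0279
time_s: 43.45
ee_pos: [0.5303, -0.1302, 0.2088]
eef_rot: [-3.138, 0.001, 3.14]
force: [-0.0, 0.3, -0.5]
grip_width: 0.0515
[-0.066, 0.45, -0.044] [-0.002, -0.003, -0.0]
```

View pics/w20.png

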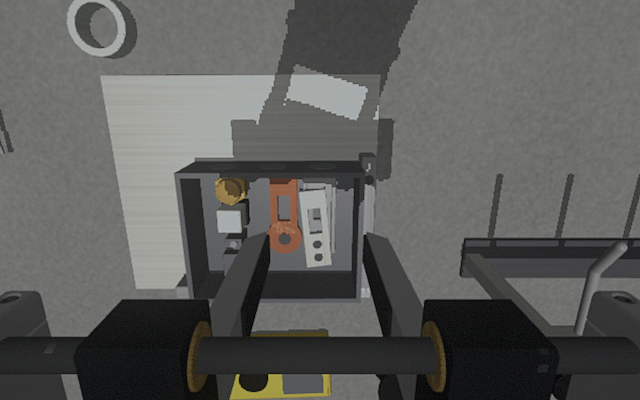

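The strip lies at (316,228) on the rail piece. The foot is last.

```bash
python3 -m jog '[[-0.066,0.45,-0.044,-0.002,-0.003,0,0.1],[-0.066,0.45,-0.044,-0.002,-0.003,0,0.1],[-0.066,0.45,-0.044,-0.002,-0.003,0,0.1],[-0.066,0.45,-0.044,-0.002,-0.003,0,0.1],[-0.066,0.45,-0.044,-0.002,-0.003,0,0.1],[-0.066,0.45,-0.044,-0.002,-0.003,0,0.1],[-0.066,0.45,-0.044,-0.002,-0.003,0,0.1],[-0.066,0.45,-0.044,-0.002,-0.003,0,0.1],[-0.066,0.45,-0.044,-0.002,-0.003,0,0.1],[-0.066,0.45,-0.044,-0.002,-0.003,0,0.1],[-0.066,0.45,-0.044,-0.002,-0.003,0,0.1],[-0.066,0.45,-0.044,-0.002,-0.003,0,0.1],[-0.066,0.45,-0.044,-0.002,-0.003,0,0.1]]'; python3 -c "
from h import *
row(.597,.32,.131)"
```

```text
time_s: 44.8
ee_pos: [0.5975, 0.3186, 0.2505]
eef_rot: [3.141, 0.001, 3.139]
force: [-0.2, -0.5, 0.2]
grip_width: 0.0517
[0.001, 0.001, 0.12] [0.0, 0.001, -0.001]
```

```bash
python3 -m jog '[[0,0.001,0.04,0,0,0,0.1],[0,0.001,0.07,0,0,0,0.1],[0,0.001,0.095,0,0,0,0.1],[0,0.001,0.11,0,0,0,0.1],[0,0.001,0.12,0,0,0,0.1],[0,0.001,0.12,0,0,0,0.1],[0,0.001,0.12,0,0,0,-1],[0,0.001,0.12,0,0,0,-1],[0,0.001,0.12,0,0,0,-1],[0,0.001,0.12,0,0,0,-1],[0,0.001,0.12,0,0,0,-1],[0,0.001,0.12,0,0,0,-1]]' 30
python3 -m jog '[[0,0,-0.005,0,0,0,-1],[0,0,-0.01,0,0,0,-1],[0,0,-0.014,0,0,0,-1],[0,0,-0.014,0,0,0,-1],[0.01,0,-0.015,0,0,0,-1],[0.02,0,-0.017,0,0,0,-1],[0.03,0,-0.02,0,0,0,-1],[0.04,0,-0.023,0,0,0,-1],[0.05,0,-0.026,0,0,0,-1],[0.06,0,-0.029,0,0,0,-1],[0.07,0,-0.03,0,0,0,-1],[0.08,0,-0.03,0,0,0,-1],[0.08,0,-0.03,0,0,0,-1]]'; python3 -c "
from h import *
snap('side','d21.png')
a=cv2.imread('pics/d21.png')[60:260,230:430]; cv2.imwrite('pics/z21.png',cv2.resize(a,None,fx=3,fy=3,interpolation=cv2.INTER_CUBIC))
row(.505,0,.19); row(.600,-.160,.19);row(.600,-.160,.082)"
```

```text
time_s: 46.0
ee_pos: [0.5979, 0.3198, 0.1314]
eef_rot: [3.141, 0.003, 3.139]
force: [0.2, -0.8, 6.6]
grip_width: 0.0335
time_s: 47.3
ee_pos: [0.5168, 0.3201, 0.1614]
eef_rot: [3.141, 0.002, 3.14]
force: [0.8, 0.1, -0.7]
grip_width: 0.0335
[0.012, -0.32, -0.029] [0.001, 0.002, -0.001]
[-0.084, -0.48, -0.029] [0.001, 0.002, -0.001]
[-0.083, -0.48, 0.079] [0.001, 0.002, -0.001]
```

View pics/z21.png

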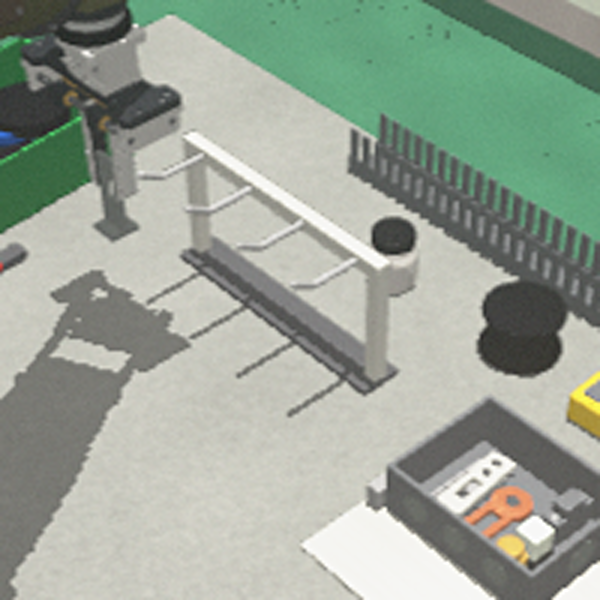

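```bash
python3 -m jog '[[0.012,-0.05,-0.029,0,0,0,-1],[0.012,-0.1,-0.029,0,0,0,-1],[0.012,-0.15,-0.029,0,0,0,-1],[0.012,-0.2,-0.029,0,0,0,-1],[0.012,-0.25,-0.029,0,0,0,-1],[0.012,-0.3,-0.029,0,0,0,-1],[0.012,-0.32,-0.029,0,0,0,-1],[-0.084,-0.477,-0.029,0,0,0,-1],[-0.084,-0.477,-0.029,0,0,0,-1],[-0.084,-0.477,-0.029,0,-0.333,0,-1],[-0.084,-0.477,-0.029,0,-0.333,0,-1],[-0.084,-0.477,-0.029,0,-0.333,0,-1],[-0.084,-0.477,-0.029,0,-0.333,0,-1],[-0.084,-0.477,0.02,0,-0.333,0,-1],[-0.084,-0.477,0.05,0,-0.333,0,-1],[-0.084,-0.477,0.07,0,-0.333,0,-1],[-0.084,-0.477,0.079,0,-0.333,0,-1],[-0.084,-0.477,0.079,0,-0.333,0,-1]]'
python3 -c "
from h import *
snap('side','d22.png')
a=cv2.imread('pics/d22.png')[100:300,300:500]; cv2.imwrite('pics/z22.png',cv2.resize(a,None,fx=3,fy=3,interpolation=cv2.INTER_CUBIC))"
```

```text
time_s: 49.15
ee_pos: [0.6006, -0.1571, 0.0812]
eef_rot: [3.14, 0.524, 3.139]
force: [-0.2, -0.7, -1.0]
grip_width: 0.0337
```

View pics/z22.png

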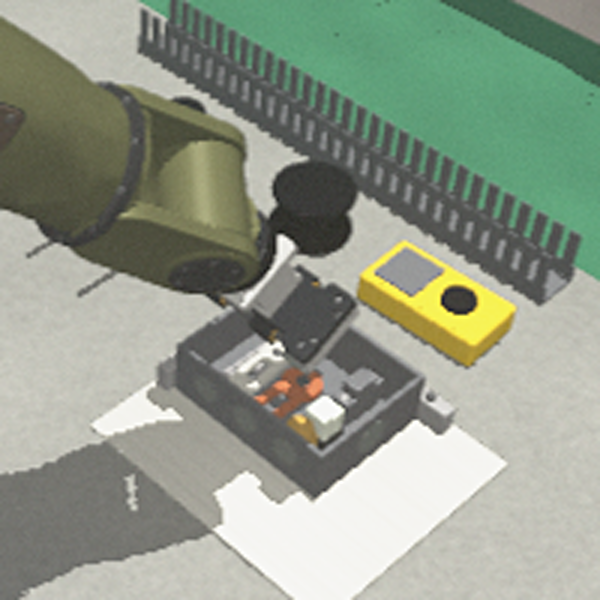

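```bash
python3 -m jog '[[0.002,0,0.003,0,0,0,-1],[0.004,0,0.007,0,0,0,-1],[0.004,0,0.007,0,0,0,-1]]'
python3 -m jog '[[0,0,0,0,0,0,0],[0,0,0,0,0,0,0],[0,0,-0.03,0,0,0,0],[0,0,-0.07,0,0,0,0],[0,0,-0.11,0,0,0,0],[0,0,-0.15,0,0.333,0,0],[0,0,-0.16,0,0.333,0,0],[0.02,0.1,-0.16,0,0.333,0,0.1],[0.02,0.1,-0.16,0,0.333,0,0.1],[0.02,0.1,-0.16,0,0.333,0,0.1]]'; python3 -c "
from h import *
snap('wrist','w23.png');snap('side','d23.png');snap('scene','s23.png')
a=cv2.imread('pics/d23.png')[100:300,300:500]; cv2.imwrite('pics/z23.png',cv2.resize(a,None,fx=3,fy=3,interpolation=cv2.INTER_CUBIC))"
```

```text
time_s: 49.5
ee_pos: [0.6021, -0.1577, 0.076]
eef_rot: [-3.142, 0.529, 3.139]
force: [-3.4, 0.2, 8.5]
grip_width: 0.0338
time_s: 50.5
ee_pos: [0.5044, -0.0532, 0.2035]
eef_rot: [3.141, 0.002, -3.139]
force: [0.6, -1.0, -0.1]
grip_width: 0.0517
```

View pics/w23.png

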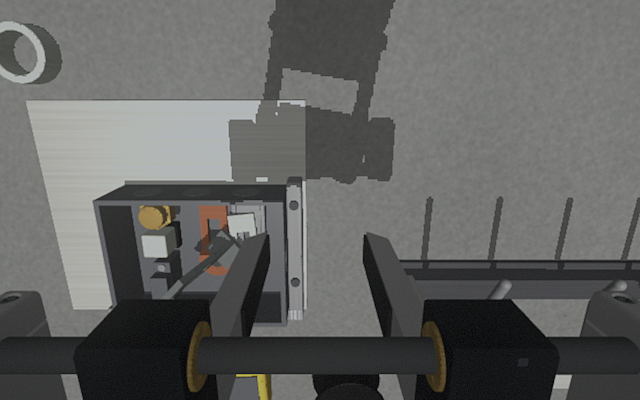

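View pics/z23.png

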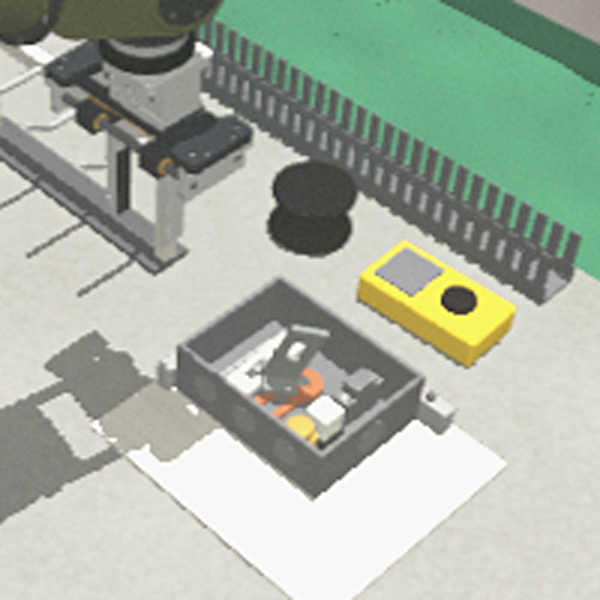

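View pics/s23.png

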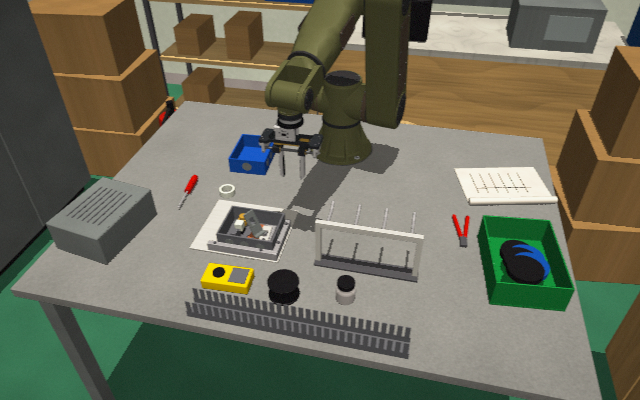

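The foot rests tilted in the box. I'll move away, let it settle and measure.

```bash
python3 -m jog '[[0.08,0.02,-0.06,0,0,0,0.1],[0.08,0.02,-0.06,0,0,0,0.1],[0.08,0.02,-0.06,0,0,0,0.1],[0.08,-0.08,-0.06,0,0,0,0.1],[0.08,-0.08,-0.06,0,0,0,0.1],[0.08,-0.08,-0.06,0,0,0,0.1],[0.08,-0.08,-0.06,0,0,0,0.1]]'; python3 -c "
from h import *
snap('wrist','w24.png');snap('side','d24.png');snap('scene','s24.png')
a=cv2.imread('pics/d24.png')[175:275,340:460]; a=cv2.resize(a,None,fx=5,fy=5,interpolation=cv2.INTER_CUBIC);cv2.imwrite('pics/z24.png',a)
b=cv2.imread('pics/s24.png')[190:270,190:310]; cv2.imwrite('pics/z25.png',cv2.resize(b,None,fx=5,fy=5,interpolation=cv2.INTER_CUBIC))"
```

```text
time_s: 51.35
ee_pos: [0.4236, -0.1391, 0.263]
eef_rot: [3.141, 0.007, 3.136]
force: [-0.3, 0.3, 0.1]
grip_width: 0.0514
```

View pics/w24.png

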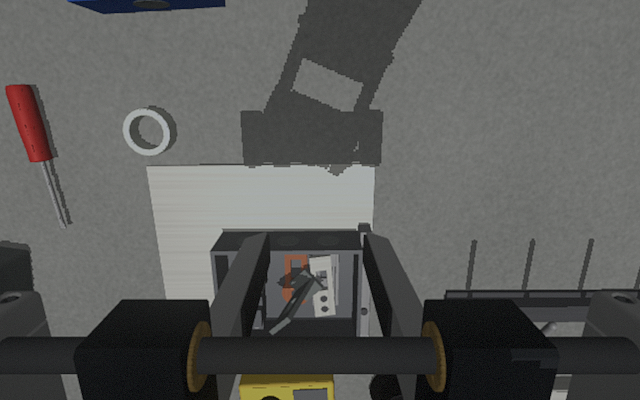

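View pics/z24.png

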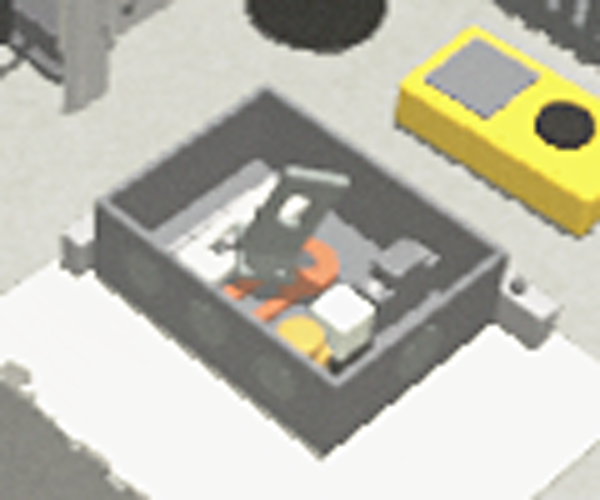

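View pics/z25.png

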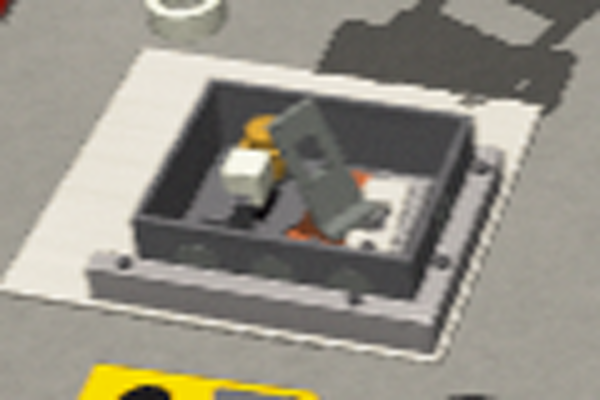

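```bash
python3 -m jog '[[-0.05,0.12,0,0,0,0,-0.3],[-0.1,0.12,0,0,0,0,-0.3],[-0.15,0.12,0,0,0,0,-0.3],[-0.15,0.12,0,0,0,0,-0.3],[-0.15,0.12,0,0,0,0,-0.3]]'; python3 -c "
from h import *
snap('wrist','w25.png');snap('side','d25.png');snap('scene','s25.png')
a=cv2.imread('pics/w25.png')[80:320,60:320]; a=cv2.resize(a,None,fx=2.5,fy=2.5,interpolation=cv2.INTER_CUBIC);cv2.imwrite('pics/z26.png',a)"
```

```text
time_s: 52.0
ee_pos: [0.5769, -0.0137, 0.2618]
eef_rot: [3.141, 0.004, -3.138]
force: [-1.6, -0.7, -1.1]
grip_width: 0.0329
```

View pics/z26.png

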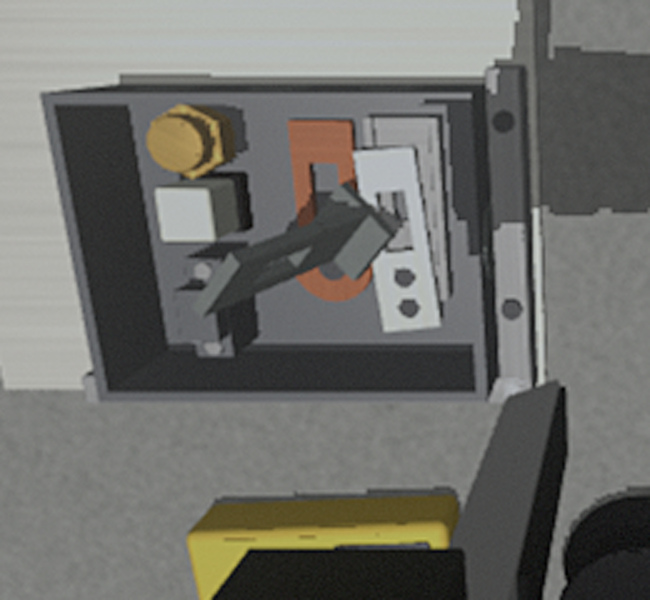

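The foot's flange end rests on lug/strip (370,230) and its top end on the terminal (205,290). I'll check heights and the box pose numerically.

```bash
python3 - <<'E'
from h import *
a=cv2.imread('pics/d24.png').astype(int);b=cv2.imread('pics/d25.png').astype(int)
print('box-region change',np.abs(a-b)[195:270,365:440].max(axis=2).__gt__(40).sum())
c=camera('wrist');s=camera('scene');d=camera('side')
W=lambda u,v:(60+u/2.5-.3,80+v/2.5-.3);S=lambda u,v:(190+u/5-.4,190+v/5-.4)
for p,q in [((205,315),(272,128)),((235,255),(307,98))]:
    print('foot top',*tri(c,W(*p),s,S(*q)))
print('flange',*tri(c,W(398,232),s,S(388,208)))
# box rim corners
P=[onz(c,*W(*p),.066)[:2].round(4).tolist() for p in [(42,96),(485,82),(492,400),(105,402)]];print(P,np.mean(P,0))
print('jig near corner +y; fence',[onz(c,*W(*p),.034)[:2].round(4).tolist() for p in [(495,78),(505,385)]])
D=lambda u,v:(340+u/5-.4,175+v/5-.4)
Q=[onz(d,*D(*p),.066)[:2].round(4).tolist() for p in [(95,203),(268,88),(508,248),(335,385)]];print('side',Q,np.mean(Q,0))
E
```

```text
box-region change 45
foot top [ 0.60159659 -0.19022822  0.1033246 ] 0.0068984128412132185
foot top [ 0.57538886 -0.17447345  0.10775826] 0.003435495300476525
flange [ 0.58300367 -0.12778112  0.03223236] 0.009298677397971054
[[0.5173, -0.2684], [0.5114, -0.0814], [0.6563, -0.0855], [0.6574, -0.2665]] [ 0.5856  -0.17545]
jig near corner +y; fence [[0.5116, -0.0823], [0.6623, -0.0844]]
side [[0.5206, -0.0862], [0.6586, -0.0878], [0.6637, -0.2612], [0.5232, -0.2623]] [ 0.591525 -0.174375]
```

```bash
python3 - <<'E'
import cv2
a=cv2.imread('pics/d25.png')[175:275,340:460]; cv2.imwrite('pics/z27.png',cv2.resize(a,None,fx=6,fy=6,interpolation=cv2.INTER_CUBIC))
E
```

```text
(no output)
```

View pics/z27.png

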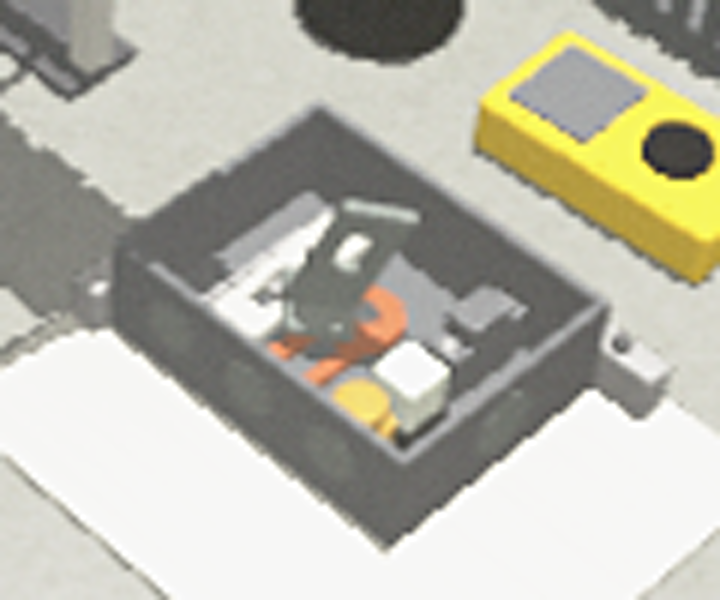

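The foot is leaning upright on its flange. Its top triangulates to z≈0.105 and its origin to about 62 mm above the underside, which is too high. I'll tip it over towards the fittings with closed fingers.

```bash
python3 -c "
from h import *
row(.588,-.130,.2);row(.588,-.130,.088)"
```

```text
[-0.014, -0.113, 0.065] [-0.0, 0.005, -0.001]
[-0.013, -0.113, 0.177] [-0.0, 0.005, -0.001]
```

```bash
python3 -m jog '[[-0.014,-0.113,0.065,0,0.005,0,-1],[-0.014,-0.113,0.065,0,0.005,0,-1],[-0.014,-0.113,0.065,0,0.005,0,-1],[-0.014,-0.113,0.11,0,0.005,0,-1],[-0.013,-0.113,0.15,0,0.005,0,-1],[-0.013,-0.113,0.175,0,0.005,0,-1],[-0.013,-0.113,0.175,0,0.005,0,-1]]'
python3 -m jog '[[0,-0.01,0,0,0,0,-1],[0,-0.02,0,0,0,0,-1],[0,-0.03,0,0,0,0,-1],[0,-0.04,0,0,0,0,-1],[0,-0.05,0,0,0,0,-1]]'
python3 -c "
from h import *
snap('scene','s26.png')
b=cv2.imread('pics/s26.png')[170:270,190:310]; cv2.imwrite('pics/z28.png',cv2.resize(b,None,fx=5,fy=5,interpolation=cv2.INTER_CUBIC))"
```

```text
time_s: 53.0
ee_pos: [0.5856, -0.1305, 0.0879]
eef_rot: [3.14, -0.004, 3.139]
force: [0.8, 0.2, -0.3]
grip_width: 0.0003
time_s: 53.5
ee_pos: [0.5856, -0.1817, 0.0884]
eef_rot: [3.141, -0.004, 3.139]
force: [-1.0, -0.3, 0.4]
grip_width: 0.0006
```

View pics/z28.png

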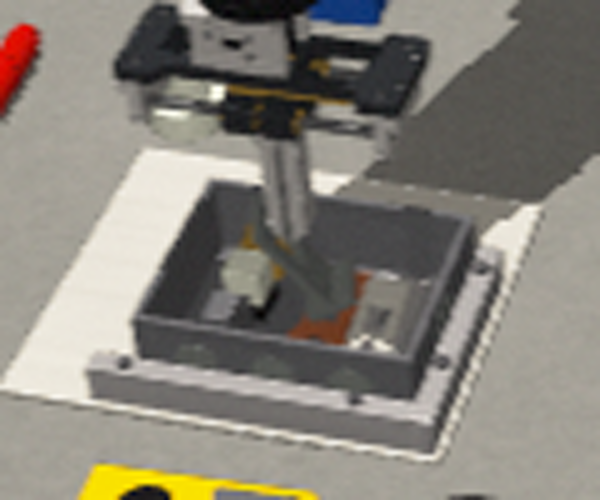

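The foot has tipped over further. I'll press it down gently.

```bash
python3 -m jog '[[0,-0.005,0.006,0,0,0,-1],[0,-0.005,0.012,0,0,0,-1],[0,-0.005,0.018,0,0,0,-1],[0,-0.005,0.018,0,0,0,-1]]'
python3 -c "
from h import *
snap('scene','s27.png')
b=cv2.imread('pics/s27.png')[170:270,190:310]; cv2.imwrite('pics/z29.png',cv2.resize(b,None,fx=5,fy=5,interpolation=cv2.INTER_CUBIC))"
```

```text
time_s: 53.95
ee_pos: [0.5849, -0.1874, 0.0688]
eef_rot: [3.14, -0.006, 3.138]
force: [-0.2, 0.3, 0.2]
grip_width: 0.0005
```

View pics/z29.png

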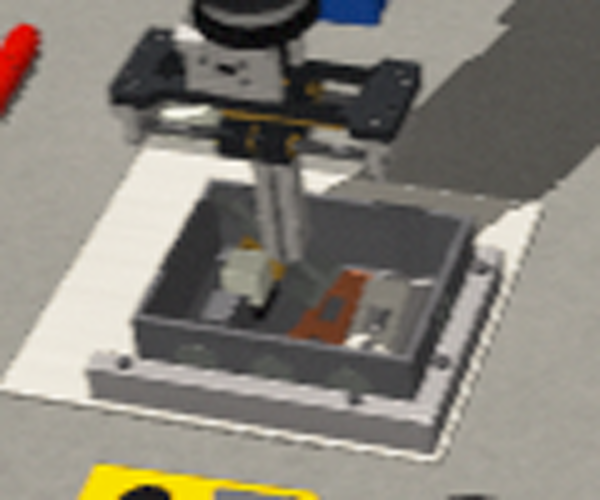

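```bash
python3 -m jog '[[0,0.005,-0.05,0,0,0,-1],[0,0.005,-0.1,0,0,0,-1],[0,0.005,-0.15,0,0,0,-1],[0.01,0.05,-0.19,0,0,0,-1],[0.01,0.1,-0.19,0,0,0,-1],[0.01,0.15,-0.19,0,0,0,-1],[0.01,0.175,-0.19,0,0,0,-1],[0.01,0.175,-0.19,0,0,0,-1]]'; python3 -c "
from h import *
snap('wrist','w28.png');snap('side','d28.png');snap('scene','s28.png')
a=cv2.imread('pics/w28.png')[80:320,60:320]; a=cv2.resize(a,None,fx=2.5,fy=2.5,interpolation=cv2.INTER_CUBIC);cv2.imwrite('pics/z30.png',a)
b=cv2.imread('pics/s28.png')[190:270,190:310]; b=cv2.resize(b,None,fx=5,fy=5,interpolation=cv2.INTER_CUBIC);cv2.imwrite('pics/z31.png',b)
b=cv2.imread('pics/d28.png')[175:275,340:460]; b=cv2.resize(b,None,fx=5,fy=5,interpolation=cv2.INTER_CUBIC);cv2.imwrite('pics/z32.png',b)"
```

```text
time_s: 54.8
ee_pos: [0.5765, -0.0087, 0.2604]
eef_rot: [3.14, -0.004, -3.14]
force: [-0.2, -0.1, 0.6]
grip_width: 0.0003
```

View pics/z30.png

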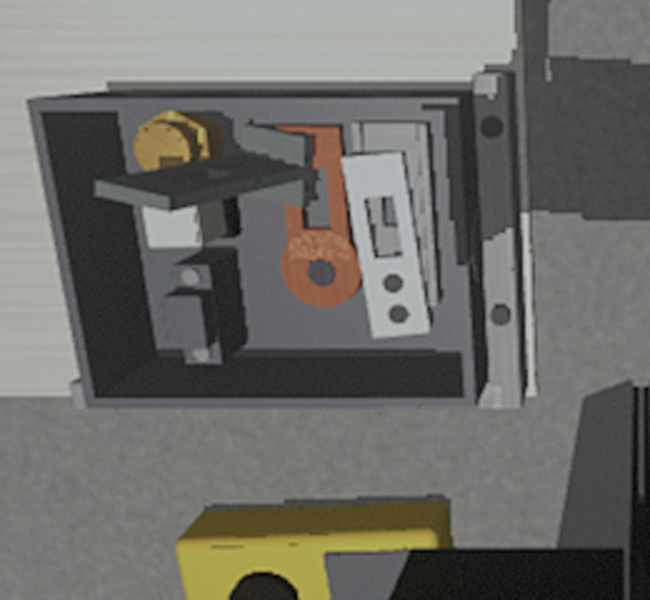

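View pics/z31.png

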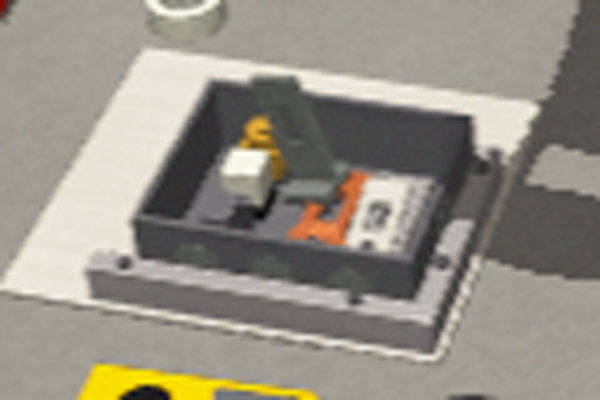

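View pics/z32.png

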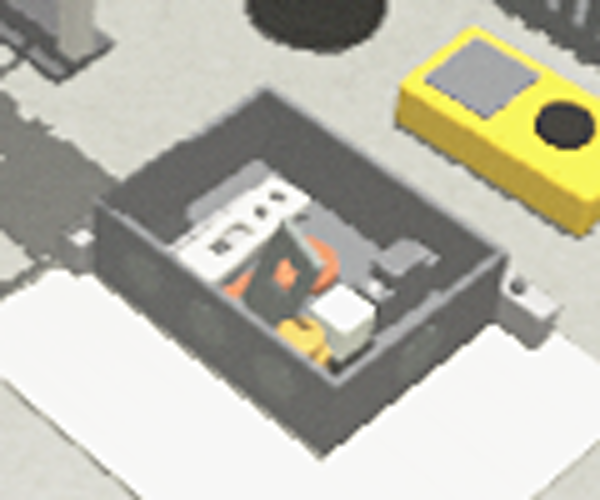

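```bash
python3 - <<'E'
from h import *
c=camera('wrist');s=camera('scene');d=camera('side')
W=lambda u,v:(60+u/2.5-.3,80+v/2.5-.3);S=lambda u,v:(190+u/5-.4,190+v/5-.4)
for p in [(95,183),(170,203)]:
  for q in [(251,80),(297,82)]:
    P,e=tri(c,W(*p),s,S(*q));print(p,q,P.round(4),round(e,4))
for p in [(312,150),(313,205),(318,175)]:
  for q in [(290,190),(345,168),(338,190)]:
    P,e=tri(c,W(*p),s,S(*q));print('fl',p,q,P.round(4),round(e,4))
E
```

```text
(95, 183) (251, 80) [ 0.549  -0.2242  0.094 ] 0.0078
(95, 183) (297, 82) [ 0.5476 -0.2035  0.1041] 0.0324
(170, 203) (251, 80) [ 0.5576 -0.2095  0.0951] 0.0173
(170, 203) (297, 82) [ 0.5553 -0.1905  0.1033] 0.0082
fl (312, 150) (290, 190) [ 0.5497 -0.1909 -0.0022] 0.0259
fl (312, 150) (345, 168) [ 0.5448 -0.166   0.0244] 0.0021
fl (312, 150) (338, 190) [ 0.547  -0.1722  0.0062] 0.0033
fl (313, 205) (290, 190) [ 0.5732 -0.1825  0.021 ] 0.0219
fl (313, 205) (345, 168) [ 0.5669 -0.1586  0.0457] 0.0054
fl (313, 205) (338, 190) [ 0.57   -0.1643  0.0288] 0.0066
fl (318, 175) (290, 190) [ 0.5608 -0.1856  0.0085] 0.0266
fl (318, 175) (345, 168) [ 0.5552 -0.1614  0.0341] 0.0012
fl (318, 175) (338, 190) [ 0.5578 -0.1673  0.0164] 0.0023
```

The foot still stands too steeply, with its top at z≈0.10. I'll regrasp it from above and lay it down with a larger lean.

```bash
python3 -c "
from h import *
row(.554,-.198,.2,172);row(.554,-.198,.062,172)"
```

```text
[0.022, -0.184, 0.06] [0.0, -0.003, 0.086]
[0.021, -0.185, 0.198] [0.0, -0.003, 0.086]
```

```bash
python3 -m jog '[[0.022,-0.184,0.06,0,-0.003,0.086,0.5],[0.022,-0.184,0.06,0,-0.003,0.086,0.5],[0.022,-0.184,0.06,0,-0.003,0.086,0.5],[0.022,-0.184,0.06,0,-0.003,0.086,0.5],[0.022,-0.184,0.06,0,-0.003,0.086,0.5],[0.022,-0.184,0.1,0,-0.003,0.086,0.5],[0.022,-0.184,0.14,0,-0.003,0.086,0.5],[0.021,-0.185,0.17,0,-0.003,0.086,0.5],[0.021,-0.185,0.19,0,-0.003,0.086,0.5],[0.021,-0.185,0.198,0,-0.003,0.086,0.5],[0.021,-0.185,0.198,0,-0.003,0.086,0.5]]'; python3 -c "
from h import *
snap('wrist','w30.png');snap('side','d30.png')
b=cv2.imread('pics/d30.png')[135:275,330:470]; b=cv2.resize(b,None,fx=4,fy=4,interpolation=cv2.INTER_CUBIC);cv2.imwrite('pics/z33.png',b)"
```

```text
time_s: 56.2
ee_pos: [0.5536, -0.1984, 0.0611]
eef_rot: [3.141, -0.002, 3.002]
force: [0.2, -0.0, -0.0]
grip_width: 0.0703
```

View pics/w30.png

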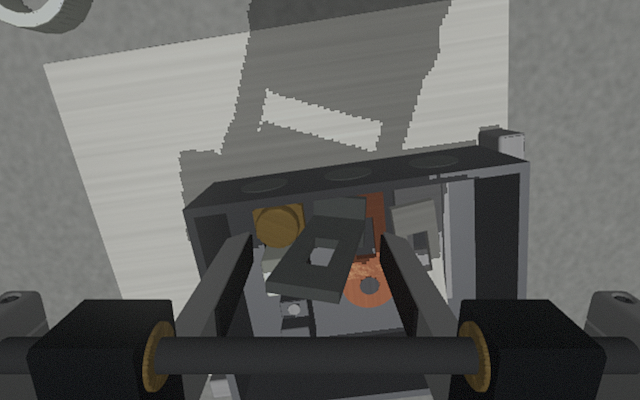

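View pics/z33.png

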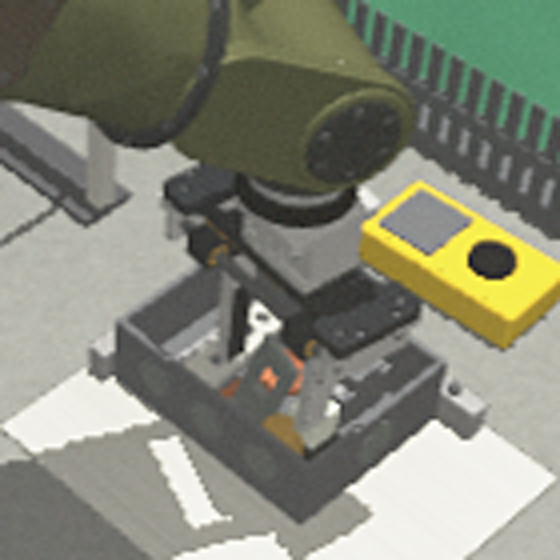

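The foot is between the open fingers at (320,250). I'll close.

```bash
python3 -m jog '[[0,0,0,0,0,0,0],[0,0,0,0,0,0,-1],[0,0,0,0,0,0,-1],[0,0,0,0,0,0,-1],[0,0,0,0,0,0,-1],[0,0,0,0,0,0,-1]]' 30; python3 -m jog '[[0,0,-0.02,0,0,0,-1],[0,0,-0.05,0,0,0,-1],[0,0,-0.09,0,0,0,-1],[0,0,-0.11,0,0,0,-1],[0,0,-0.11,0,0,0,-1]]'; python3 -c "
from h import *
snap('wrist','w31.png');snap('side','d31.png')
b=cv2.imread('pics/d31.png')[105:245,330:470]; b=cv2.resize(b,None,fx=4,fy=4,interpolation=cv2.INTER_CUBIC);cv2.imwrite('pics/z34.png',b)"
```

```text
time_s: 56.9
ee_pos: [0.5549, -0.1985, 0.0636]
eef_rot: [3.141, 0.003, 3.002]
force: [-0.7, 2.0, 6.2]
grip_width: 0.0405
time_s: 57.4
ee_pos: [0.5556, -0.1989, 0.1765]
eef_rot: [-3.141, 0.007, 3.002]
force: [-0.1, -0.0, -1.3]
grip_width: 0.0336
```

View pics/w31.png

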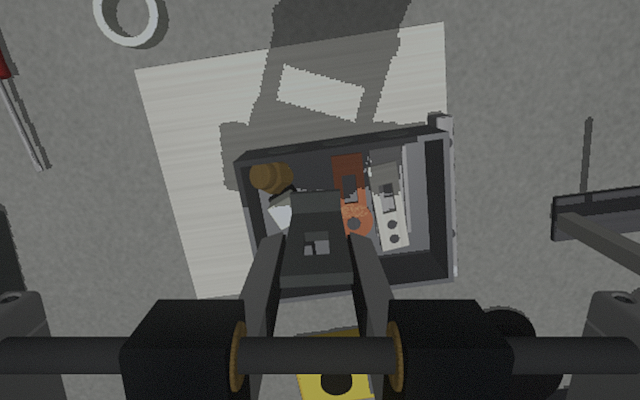

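View pics/z34.png

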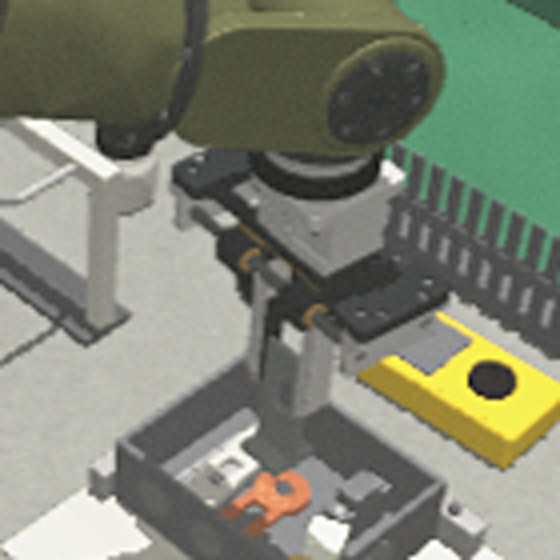

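The foot is properly gripped (33.6 mm). I'll lean it 55° and lay it down.

```bash
python3 -m jog '[[0,0,0,0,0,-0.089,-1],[0,0,0,0,0,-0.089,-1]]' ; python3 -c "
from h import *
row(.59,-.148,.18)"
```

```text
time_s: 57.7
ee_pos: [0.5537, -0.1981, 0.1707]
eef_rot: [3.14, -0.001, -3.139]
force: [-0.5, 0.7, -0.5]
grip_width: 0.0338
[-0.036, 0.05, -0.009] [0.001, -0.001, 0.002]
```

```bash
python3 -m jog '[[-0.036,0.05,-0.009,0,-0.61,0,-1],[-0.036,0.05,-0.009,0,-0.61,0,-1],[-0.036,0.05,-0.009,0,-0.61,0,-1],[-0.036,0.05,-0.009,0,-0.61,0,-1],[-0.036,0.05,-0.009,0,-0.61,0,-1],[-0.036,0.05,-0.009,0,-0.61,0,-1],[-0.036,0.05,-0.009,0,-0.61,0,-1],[-0.036,0.05,-0.009,0,-0.61,0,-1],[-0.036,0.05,0.03,0,-0.61,0,-1],[-0.036,0.05,0.06,0,-0.61,0,-1],[-0.036,0.05,0.075,0,-0.61,0,-1],[-0.036,0.05,0.075,0,-0.61,0,-1]]' ; python3 -c "
from h import *
snap('side','d32.png');snap('scene','s32.png');snap('wrist','w32.png')
b=cv2.imread('pics/d32.png')[125:265,330:470]; b=cv2.resize(b,None,fx=4,fy=4,interpolation=cv2.INTER_CUBIC)
a=cv2.imread('pics/s32.png')[160:270,190:310]; a=cv2.resize(a,None,fx=5,fy=5,interpolation=cv2.INTER_CUBIC);cv2.imwrite('pics/z35.png',b);cv2.imwrite('pics/z36.png',a)"
```

```text
time_s: 58.9
ee_pos: [0.6173, -0.0863, 0.1971]
eef_rot: [-3.112, 0.879, 3.119]
force: [0.7, -0.2, -1.1]
grip_width: 0.0338
```

View pics/z35.png

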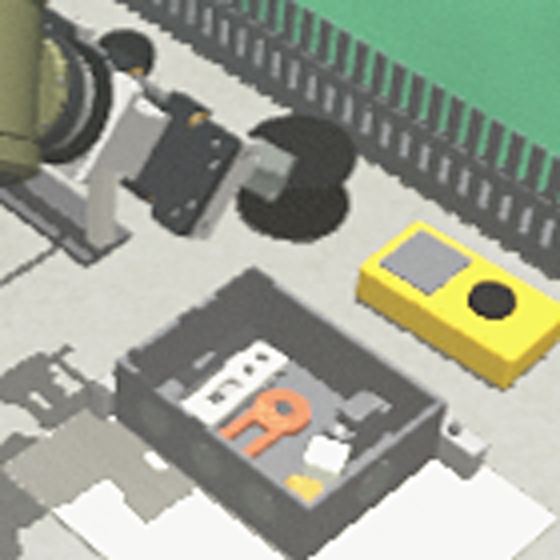

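View pics/z36.png

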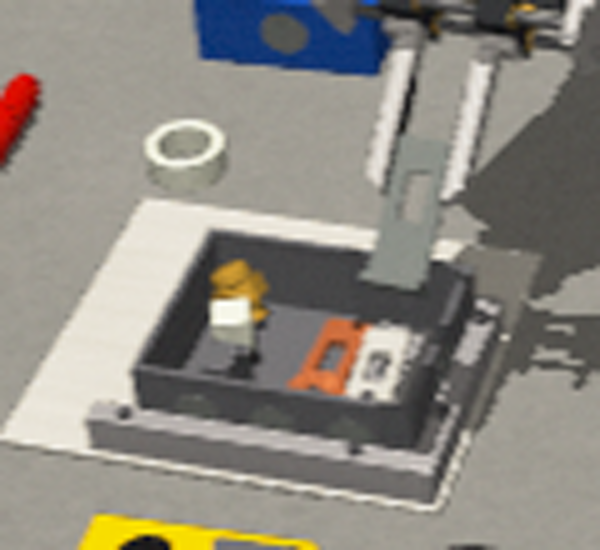

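View pics/w32.png

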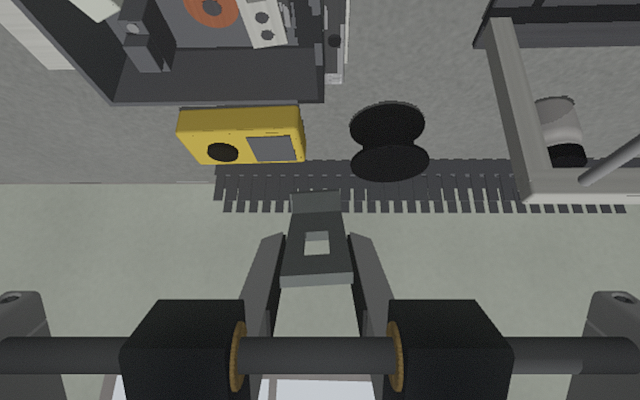

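```bash
python3 -c "
from h import *
o=status.get_obs();print(o['qpos'].round(3),o['ee_pos'],o['eef_rot'])
T=lambda t:None
def rowt(x,y,z,tilt):
    R=Ro.from_euler('xyz',o['eef_rot']); Tt=Ro.from_euler('xyz',[np.pi,0,np.pi])*Ro.from_euler('y',-tilt,degrees=True)
    print(R.inv().apply(np.array([x,y,z])-o['ee_pos']).round(3).tolist(),((R.inv()*Tt).as_rotvec()/(np.pi/2)).round(3).tolist())
rowt(.592,-.148,.18,50);rowt(.592,-.148,.09,50);rowt(.592,-.148,.16,55)
"
```

```text
[-0.267  0.132  1.996  0.837  0.214 -2.554] [ 0.61725279 -0.08685428  0.19821535] [-3.11132625  0.88006401  3.11926652]
[0.029, -0.062, -0.005] [-0.03, 0.005, -0.009]
[0.099, -0.06, 0.052] [-0.03, 0.005, -0.009]
[0.045, -0.061, 0.008] [-0.031, -0.051, -0.008]
```

Joint 6 ran to its limit near the wrist singularity, so I'm backing off to a 40° lean.

```bash
cat >> h.py <<'E'
def rowt(x,y,z,tilt):
    o=status.get_obs();R=Ro.from_euler('xyz',o['eef_rot']); Tt=Ro.from_euler('xyz',[np.pi,0,np.pi])*Ro.from_euler('y',-tilt,degrees=True)
    print(R.inv().apply(np.array([x,y,z])-o['ee_pos']).round(3).tolist(),((R.inv()*Tt).as_rotvec()/(np.pi/2)).round(3).tolist())
E
python3 -c "
from h import *
rowt(.6,-.1,.2,35);rowt(.6,-.148,.18,40)"
```

```text
[0.009, -0.014, -0.014] [-0.029, 0.171, -0.013]
[0.024, -0.062, 0.001] [-0.029, 0.116, -0.012]
```

```bash
python3 -m jog '[[0.009,-0.014,-0.014,-0.029,0.171,-0.013,-1],[0.009,-0.014,-0.014,-0.029,0.171,-0.013,-1],[0.009,-0.014,-0.014,-0.029,0.171,-0.013,-1],[0.009,-0.014,-0.014,-0.029,0.171,-0.013,-1]]'; python3 -c "
from h import *
print(status.get_obs()['qpos'].round(3))
rowt(.6,-.148,.18,38);rowt(.6,-.148,.095,38)"
```

```text
time_s: 59.45
ee_pos: [0.601, -0.101, 0.2019]
eef_rot: [-3.141, 0.613, 3.141]
force: [-0.2, -0.2, -0.5]
grip_width: 0.0335
[-0.303  0.146  1.838  0.312  0.588 -2.083]
[0.013, -0.047, 0.017] [-0.001, -0.032, -0.0]
[0.062, -0.047, 0.087] [-0.001, -0.032, -0.0]
```

```bash
python3 -m jog '[[0.013,-0.047,0.017,0,-0.032,0,-1],[0.013,-0.047,0.017,0,-0.032,0,-1],[0.03,-0.047,0.045,0,-0.032,0,-1],[0.05,-0.047,0.07,0,-0.032,0,-1],[0.062,-0.047,0.087,0,-0.032,0,-1],[0.062,-0.047,0.087,0,-0.032,0,-1]]'; python3 -c "
from h import *
rowt(.6,-.148,.08,38);rowt(.6,-.148,.07,38)"
```

```text
time_s: 60.05
ee_pos: [0.6014, -0.1449, 0.0961]
eef_rot: [-3.14, 0.651, 3.134]
force: [-1.0, -0.3, -0.2]
grip_width: 0.0338
[0.011, -0.003, 0.012] [-0.004, -0.008, -0.004]
[0.017, -0.003, 0.02] [-0.004, -0.008, -0.004]
```

```bash
python3 -m jog '[[0.006,-0.003,0.006,0,0,-0.004,-1],[0.011,-0.003,0.012,0,0,-0.004,-1],[0.011,-0.003,0.012,0,0,-0.004,-1]]';python3 -m jog '[[0.003,0,0.004,0,0,0,-1],[0.005,0,0.007,0,0,0,-1],[0.005,0,0.007,0,0,0,-1]]'; python3 -c "
from h import *
snap('scene','s33.png');snap('wrist','w33.png')
a=cv2.imread('pics/s33.png')[160:270,190:310]; a=cv2.resize(a,None,fx=5,fy=5,interpolation=cv2.INTER_CUBIC);cv2.imwrite('pics/z37.png',a)"
```

```text
time_s: 60.35
ee_pos: [0.6028, -0.1449, 0.0842]
eef_rot: [-3.129, 0.641, 3.14]
force: [-0.3, 0.5, -1.4]
grip_width: 0.034
time_s: 60.65
ee_pos: [0.6053, -0.1444, 0.079]
eef_rot: [-3.125, 0.64, 3.14]
force: [-3.6, 0.3, 8.6]
grip_width: 0.0339
```

View pics/z37.png

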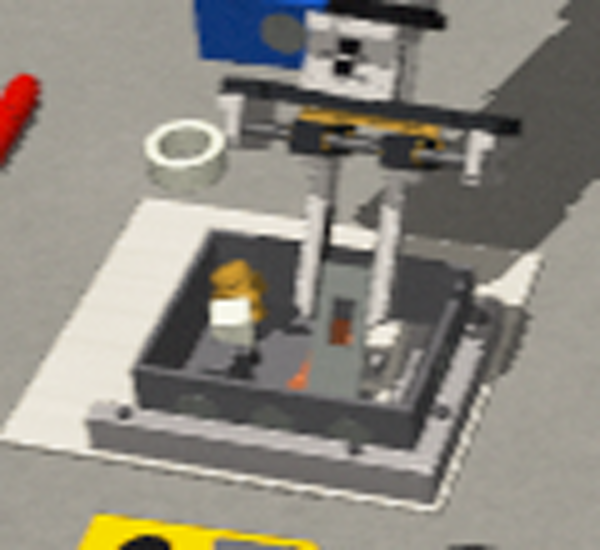

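```bash
python3 -m jog '[[0,0,0,0,0,0,0],[0,0,0,0,0,0,0],[0,0,0,0,0,0,0],[0,0,0,0,0,0,0]]'; python3 -c "
from h import *
snap('scene','s34.png');snap('wrist','w34.png')
a=cv2.imread('pics/s34.png')[160:270,190:310]; a=cv2.resize(a,None,fx=5,fy=5,interpolation=cv2.INTER_CUBIC);cv2.imwrite('pics/z38.png',a)"
```

```text
time_s: 61.15
ee_pos: [0.6051, -0.1443, 0.0789]
eef_rot: [-3.125, 0.64, 3.14]
force: [-0.4, -0.3, -0.6]
grip_width: 0.047
```

View pics/z38.png

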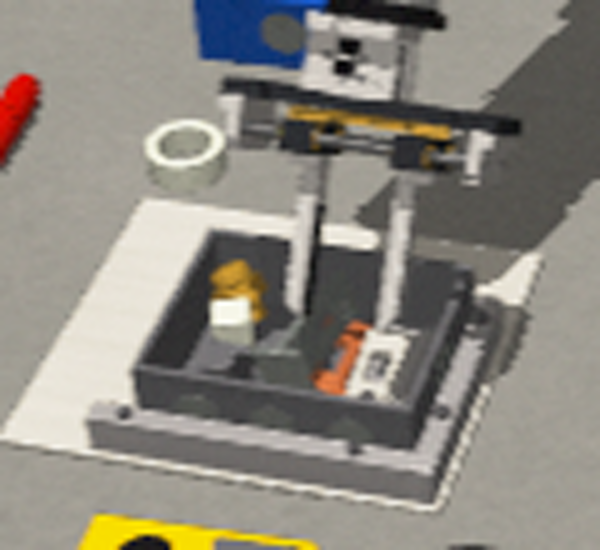

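View pics/w34.png

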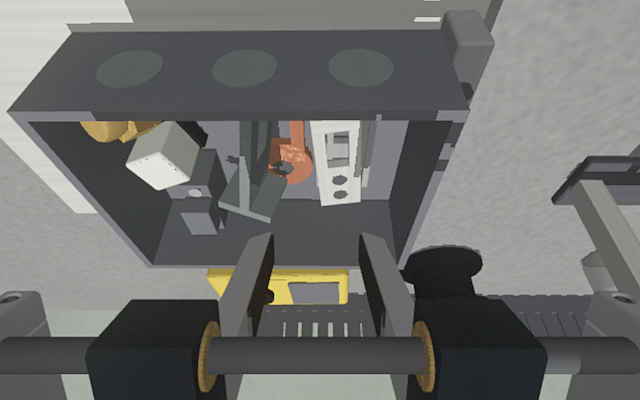

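The foot has fallen low into the box beside the lug, with its flange at (255,195). I'll retract and do the final checks.

```bash
python3 -m jog '[[0,0,-0.04,0,0,0,0],[0,0,-0.08,0,0,0,0],[0,0,-0.12,0,0,0,0],[0,0,-0.16,0,0.2,0,0],[0,0.05,-0.18,0.01,0.407,0,0],[-0.03,0.1,-0.2,0.01,0.407,0,0],[-0.03,0.13,-0.2,0.01,0.407,0,0],[-0.03,0.13,-0.2,0.01,0.407,0,0],[-0.03,0.13,-0.2,0.01,0.407,0,0]]'; python3 -c "
from h import *
snap('wrist','w35.png');snap('side','d35.png');snap('scene','s35.png')
cv2.imwrite('pics/z40.png',cv2.resize(cv2.imread('pics/w35.png'),(800,500)))
b=cv2.imread('pics/s35.png')[190:270,190:310]; b=cv2.resize(b,None,fx=5,fy=5,interpolation=cv2.INTER_CUBIC);cv2.imwrite('pics/z41.png',b)
b=cv2.imread('pics/d35.png')[175:275,340:460]; b=cv2.resize(b,None,fx=5,fy=5,interpolation=cv2.INTER_CUBIC);cv2.imwrite('pics/z42.png',b)"
```

```text
time_s: 62.15
ee_pos: [0.5122, -0.0096, 0.255]
eef_rot: [-3.114, -0.002, 3.129]
force: [-0.2, 0.4, 0.0]
grip_width: 0.0473
```

View pics/z40.png

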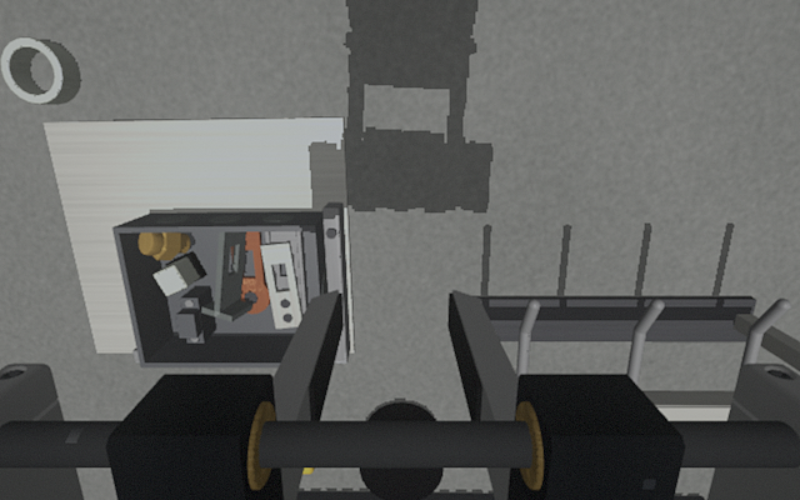

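View pics/z41.png

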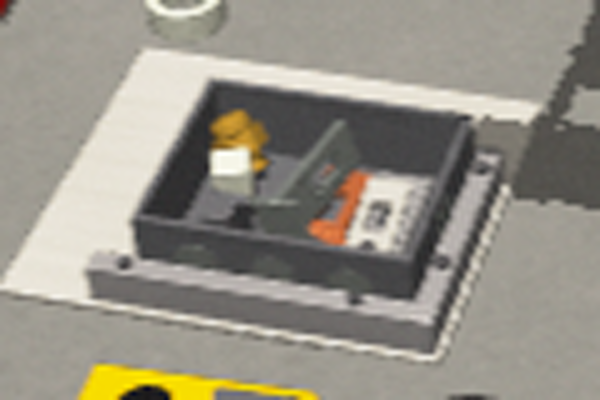

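View pics/z42.png

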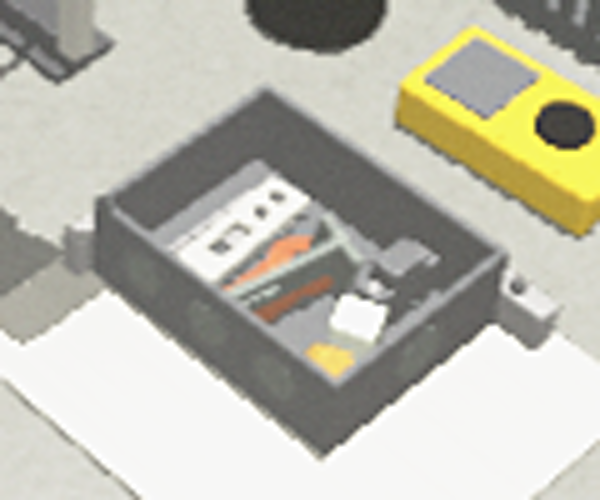

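```bash
python3 - <<'E'
from h import *
g=lambda f:cv2.cvtColor(cv2.imread('pics/'+f),cv2.COLOR_BGR2GRAY)
a,b=g('d3.png'),g('d35.png'); A,B=g('s3.png'),g('s35.png')
def sh(a,b,x0,y0,x1,y1):
    r=cv2.matchTemplate(b[y0-4:y1+4,x0-4:x1+4],a[y0:y1,x0:x1],cv2.TM_CCOEFF_NORMED);_,v,_,p=cv2.minMaxLoc(r);return p[0]-4,p[1]-4,round(v,3)
print('side near wall',sh(a,b,362,222,402,262),'side -y wall',sh(a,b,408,235,438,262))
print('scene far wall/rim',sh(A,B,212,228,276,252))
for n,i,j,box in [('meter s',A,B,(200,262,255,292)),('tape s',A,B,(215,182,240,198)),('spool',A,B,(266,268,302,305)),('jar',A,B,(332,272,360,304)),('driver',A,B,(176,172,202,210)),('nippers',A,B,(448,210,472,250))]: print(n,sh(i,j,*box))
print(np.abs(status.get_obs()['joint_vel']).max().round(4),status.get_obs()['time_s'])
E
python3 -m jog '[[0,0,0,0,0,0,0],[0,0,0,0,0,0,0],[0,0,0,0,0,0,0],[0,0,0,0,0,0,0],[0,0,0,0,0,0,0]]'
python3 -c "
from h import *
a=cv2.imread('pics/d35.png').astype(int);b=cv2.cvtColor(camera('side')['image'],cv2.COLOR_RGB2BGR).astype(int)
print((np.abs(a-b)[190:270,355:445].max(2)>40).sum())"
```

```text
side near wall (0, 0, 0.929) side -y wall (-4, 3, 0.931)
scene far wall/rim (0, 0, 0.846)
meter s (0, 0, 0.999)
tape s (0, 0, 0.999)
spool (0, 0, 0.998)
jar (0, 0, 0.999)
driver (0, 0, 0.998)
nippers (0, 0, 0.998)
0.013 62.3
time_s: 62.8
ee_pos: [0.5109, -0.0118, 0.2551]
eef_rot: [-3.114, 0.002, 3.124]
force: [0.0, -0.3, 1.1]
grip_width: 0.0467
4
```

```bash
python3 - <<'E'
from h import *
g=lambda f:cv2.cvtColor(cv2.imread('pics/'+f),cv2.COLOR_BGR2GRAY)
a,b=g('d3.png'),g('d35.png'); A,B=g('s3.png'),g('s35.png')
def sh(a,b,x0,y0,x1,y1):
    r=cv2.matchTemplate(b[y0-4:y1+4,x0-4:x1+4],a[y0:y1,x0:x1],cv2.TM_CCOEFF_NORMED);_,v,_,p=cv2.minMaxLoc(r);return p[0]-4,p[1]-4,round(v,3)
print('bottom near corner',sh(a,b,392,252,418,274),'right corner',sh(a,b,432,215,452,245),'left corner',sh(a,b,352,205,368,232),'back corner',sh(a,b,385,186,402,200))
print('scene corners',sh(A,B,205,228,222,246),sh(A,B,258,235,282,262),sh(A,B,276,206,292,228))
import numpy as np
cv2.imwrite('pics/z43.png',np.hstack([cv2.resize(g(f)[175:275,340:460],None,fx=3.3,fy=3.3) for f in('d3.png','d35.png')]))
E
```

```text
bottom near corner (0, 0, 1.0) right corner (0, 0, 0.999) left corner (0, 0, 0.911) back corner (0, 0, 0.999)
scene corners (0, 0, 1.0) (0, 0, 0.883) (0, 0, 0.826)
```

View pics/z43.png

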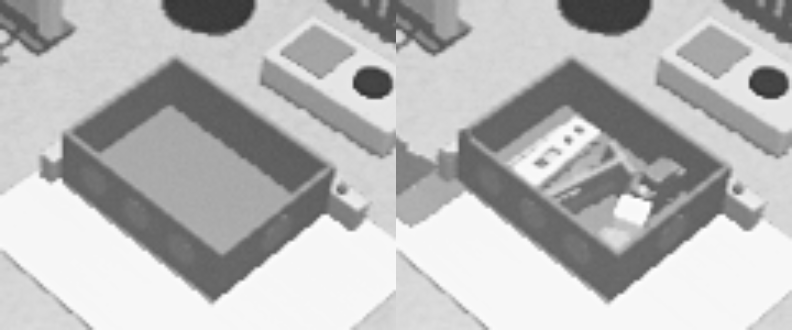

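All box corners match the flush picture exactly, the bystanders haven't moved, and nothing in the box is moving. Handing in.

```bash
python3 -c "
from h import *
print(ctrl.hand_in()); print(status.get_obs()['time_s'])"
```

```text
the job is handed in; nothing more can be done
None
the job is handed in; nothing more can be done
```

I pushed the empty box home against both fences and put all seven parts in it: rail piece, lug, strip, foot, gland, terminal and relay. I then handed the job in at about 63 s; no verdict was reported.

**Box:** I pressed it against both fences until the push force rose to 20–37 N. At the end, its corners sat at the same pixels in the side and scene views as when it was first seated. The match scores were 0.83–1.0, lower where shadows or contents had changed. One wall patch gave an apparent shift of (-4, 3) px. I put that down to the changed contents in the patch, because all the corner patches showed zero.

**Contents:** All seven parts look inside and below the rim in the last pictures. I judged this by eye and did not triangulate each part's final position. A repeat picture about 0.5 s later showed practically no change in the box area.

**Bystanders:** All six bystanders matched their earlier pixels with zero shift.

**What went wrong on the way:**
- **Foot:** It first came to rest leaning upright, with its origin about 62 mm above the box underside, over the 58 mm limit. Pushing it over was not enough, so I regrasped it and laid it down again. It now lies on its side edge.
- **Joint 6:** A 55° lean while relaying the foot ran joint 6 to its limit, reading -2.554 against a range of -2.55. I backed off at once, but the judge could count that as passing the range.
- **Relay and gland:** Both were tipped over inside the box when I regrasped the foot.

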